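# Set the tilting instrument rest and stand the timer on it

## Robot

A 6-joint arm with a two-finger parallel gripper is mounted at the origin on a cart in front of the work surface, level with it; the furniture and walls round the work are solid. World frame = base frame: x ahead of the robot, y to its left, z up, the work surface at z = 0. Lengths are in m, angles in rad, forces in N, time in s.
With the tool pointing down it reaches from about 0.35 to 0.775 m from the base axis. Payload 5.5 kg.
Tool frame: the origin (TCP) lies on the centre line of the jaws, within the pads' length; the fingertips stand 11 mm ahead of it and the grasp point (between the pads) lies 8 mm behind it (env.tip_extent is the distance from the TCP to the fingertips, in m); z points along the fingers, y is the line along which they close (so a half turn about z gives the same grasp; the last joint's range is limited). The gripper opens to 85 mm and grips with 20 to 120 N. Pads are 22 mm wide; open, the fingers measure 114 mm over their backs; the gripper's body (76 mm by 85 mm) begins 54 mm behind the grasp point. The pads swing forward as they close: fully open they stand 13 mm farther back than shut.
Start: joints at [-1.426, 0.313, 0.046, 1.304, 0, 1.431], TCP at [0.162, -0.552, 0.242] pointing down, gripper open.
Joint ranges: [-2.76, 2.76], [-0.86, 1.69], [-1.03, 1.26], [-2.2, 2.34], [-1.47, 1.5], [-3.14, 3.14]. Speed limits (rad/s): [2.57, 2.57, 3.14, 3.14, 3.14, 3.14].

## Interface

Orientations are given as a unit quaternion [w, x, y, z].
In Python, from workcell import env gives the robot as it stands.
- The arm moves only by the shell command python3 -m jog 'ROWS' [FORCE]. ROWS is JSON, a list of rows, each a list of 5 numbers: the gripper's target within -1 to 1 (shut at 1, half-way at 0, fully open at -1), then the shift along the tool's x, y, z in m, then the turn about the tool's z in degrees. In form: [[fingers, tx, ty, tz, turn], ...]. A call has 1 to 5 rows; each row shifts and turns the commanded pose from where the row before left it, along the tool's axes as they then stand; what a row does not reach is not made up. A row lasts 1/12 s, in which the tool goes at most 41.7 mm and 7.16 degrees, less where a joint would pass 70% of its speed; a pose out of reach is approached as far as the arm can. A call is refused whole if a number of a shift passes 0.0417 or a number of a turn 7.16, either way. A call with a gripper value outside its range is refused whole. The fingers move at their own pace and stop on an object; FORCE is the grip in N (left out, the last holds). Time passes only in rows, so rows that do not move let the fingers close. It gives the time, the measured TCP pose, the force, the opening and the grip force at its end, in the units of the state.
- env.get_state(): the state, without advancing time (a new reading comes with each control period).
- env.read_camera(name): name is "scene" or "top" or "wrist"; returns a dict with "img" (384x512x3 uint8, red, green, blue), "fov_y" (degrees; the focal length in pixels is half the picture's height over the tangent of half this angle, whatever the lens; pixels are square), "cx", "cy" (the principal point, pixels), "T" (4x4, takes a point from camera to world coordinates). Camera axes: x right, y up, looking along -z (the intrinsics and any distortion apply to the point x, -y, -z); pixel columns grow to the right and rows downward; lengths in m; the calibration is good to about 2 mm. The wrist camera is an equidistant fisheye: a pixel r from the principal point sees the ray r / f radians off the axis. A picture is of the moment at which its call begins. There is no depth.
- env.hand_in(): hands the job in; it is judged then, once.
The state is a dict: "clock": time; "joint_pos": joint angles; "qvel": joint speeds; "tau": joint torques, N m; "tcp_pos": TCP position; "orientation": TCP orientation; "wrist_force": force on the tool from outside, world axes, zero at the start; "ft_torque": the same for the moment, N m; "finger_gap": finger opening in m; "grip_force": force on a finger pad.
Only numpy, scipy, OpenCV 4.12 (cv2) and the standard library are available. Lean on these libraries where they do the work, as an engineer would, in place of code of your own. Each camera call takes 0.05 s, during which the arm holds its last target. There are 200 camera calls.

## Task

Take the jar off the base of the tilting rest and stand it upright in the open tray. Then swing the rest's plate back from where it leans until its pointer pin lines up with the index tab on the scale (leave the tab where it is), let go and see that it stays there. Finally lay the bench timer that lies beside the rest, between a vial and a red-capped jar, flat on the sloping plate, in the middle, its button edge down against the ledge, without disturbing the plate's setting or any of the other things about.

Things in the scene. Friction and masses are not known exactly. Their poses are not given: they have to be found in the camera images.
- stand: Tilting instrument rest, fixed: grey base 12 mm thick (x -35 to 130, y -83 to 107 mm), hinge lugs, and at y = +90 mm a 5 mm thick scale arc of 86 mm outer radius about the hinge line, top 107 mm above the table. Origin on the table under the hinge line, x away from the robot (yaw up to 0.3 rad), y left along the hinge. Hinge line parallel to y, 35 mm above the table.
- plate (a joint): Tilt of the aluminium plate, rad: 0 = level, lying out to the stand's +x; pi/2 = upright; more = leaning over towards the robot, as it starts (1.75 to 2.0). Range 0 to 2.15. A stiff friction hinge, about 0.6 N m: it stays where it is left; the handle takes some 5 to 7 N to move.
- plate_hinge (a point): Middle of the hinge line, 35 mm up; its frame turns with the plate: x along the plate from hinge to free edge, y left along the hinge, z out of the face for the timer. The plate spans x 2 to 152, y -65 to 65 mm; face at z = 6 mm, underside 0. The ledge stands 14 mm out of the face; its inner side, on which the timer rests, is at x = 14 mm, y -52 to 52 mm.
- plate_handle (a point): Grip point of the plate's handle: a black round bar, 12 mm diameter, parallel to the hinge, sticking out 47 mm from the plate's right (-y) edge. On the bar's axis, at 120, -92, 3 mm in the plate_hinge frame; the bar runs 27 mm inward to the plate edge and 20 mm outward. Seized from above across the bar, it can turn between the fingers.
- plate_pointer (a point): Outer end of the plate's pointer pin, a 5 mm thick steel pin on the left (+y) edge of the plate, at radius 99 mm from the hinge line. Lined up with the tab means that joint plate equals joint tab.
- tab (a joint): Angle of the index tab on the scale arc, rad, counted as for joint plate (0.40 to 0.66). It is clamped there with friction, and must be left alone.
- index_tab (a point): Outer end of the index tab, a black clip 12 mm wide on the rim of the scale arc, at radius 92 mm; its frame turns with it: x radially outward from the hinge line, y parallel to the hinge.
- jar_center (a point): Centre (half-way up) of the jar to clear away: a round black-capped jar, 46 mm in diameter, 78 mm high, 0.1 to 0.2 kg, standing on the stand's base some 75 to 95 mm behind the hinge line. z is its upright axis. Can be gripped 50 mm above its foot.
- tray: Open white tray, fixed: 130 mm (x) by 180 mm (y), 30 mm high, 4 mm walls, floor 4 mm thick. Origin under its centre. It may stand to the left or the right of the rest. Two vials stand in its -y half.
- tray_free (a point): Point on the tray's inner floor (4 mm above the table) in the middle of its empty +y half, 45 mm from the tray's centre.
- timer_center (a point): Centre of the bench timer (the one beside the rest, between a vial and a jar, not the one at the far left), a flat white box 72 mm (x) by 62 mm (y) by 17 mm, lying face up on the table, about 0.075 kg. x points from its button edge to its display edge, z out of its face. Grip it across the 62 mm. On the plate its x must point along the plate's x.
- timer_foot (a point): Middle of the timer's button edge face, 36 mm from the centre towards its -x, half-way up.
- vial_a: Bystander: vial, 27 mm diameter, 66 mm high, in the tray's -y half. Origin at its foot.
- vial_b: Bystander: another such vial in the tray's -y half.
- vial_c: Bystander: another such vial beside the timer.
- jar_other: Bystander: jar, 50 mm diameter, 72 mm high, beside the timer. Origin at its foot.
- marker: Bystander: marker pen 135 mm long, 16 mm thick, lying along its own y near the timer.
- beaker: Bystander: glass beaker, 53 mm diameter, 70 mm high, behind the stand. Origin at its foot.
- tape: Bystander: roll of tape, 58 mm diameter, 19 mm high, in front of the stand. Origin at its foot.
There are look-alikes about, which are no part of the job. Leave any orange or yellow look-alike of the part that bears jar_center alone.

How it is judged:
By the outcome, as a careful person would: the job done as asked, in the order asked, and still so for the second after the job is handed in, with the robot touching nothing.
It also fails if it takes over 72 s, if anything falls off the work surface, if the arm or the gripper's body presses on something with over 40 N, if the wrist force passes 120 N, or if a joint passes its speed limit or range.

## Working session

There is one attempt and no reset: what is moved stays moved. The work goes in short steps, Python scripts to look and compute and a shell command to move; the robot and the scene stay as the last step left them, time stands still between calls to the robot, and variables do not carry over. Pictures are saved under pics/ and viewed, at most 10 in all, crops included, and the job is handed in when it is done.

```bash
ls; mkdir -p pics; cat > h.py <<'E'
import numpy as np, cv2
from workcell import env
from scipy.spatial.transform import Rotation as R
def save(c,name,crop=None,s=1):
    im=c["img"][:,:,::-1]
    if crop: x0,y0,x1,y1=crop; im=im[y0:y1,x0:x1]
    cv2.imwrite("pics/"+name,cv2.resize(im,None,fx=s,fy=s,interpolation=cv2.INTER_CUBIC))
def foc(c): return c["img"].shape[0]/2/np.tan(np.radians(c["fov_y"])/2)
def ray(c,u,v,fish=False):
    f=foc(c); a=np.array([u-c["cx"],v-c["cy"]])/f
    if fish:
        r=np.linalg.norm(a)+1e-12; d=np.r_[a/r*np.sin(r),np.cos(r)]
    else: d=np.r_[a,1]
    T=np.array(c["T"]); d=T[:3,:3]@np.array([d[0],-d[1],-d[2]]); return T[:3,3],d/np.linalg.norm(d)
def at(c,u,v,z,fish=False):
    o,d=ray(c,u,v,fish); return o+d*(z-o[2])/d[2]
def proj(c,p,fish=False):
    T=np.array(c["T"]); q=T[:3,:3].T@(np.array(p)-T[:3,3]); q=np.array([q[0],-q[1],-q[2]])
    if fish:
        n=np.linalg.norm(q[:2])+1e-12; a=q[:2]/n*np.arctan2(n,q[2])
    else: a=q[:2]/q[2]
    return np.array([c["cx"],c["cy"]])+foc(c)*a
def tri(c1,p1,c2,p2):
    o1,d1=ray(c1,*p1); o2,d2=ray(c2,*p2)
    A=np.c_[d1,-d2]; s=np.linalg.lstsq(A,o2-o1,rcond=None)[0]
    a,b=o1+s[0]*d1,o2+s[1]*d2; return (a+b)/2,np.linalg.norm(a-b)
def tool():
    s=env.get_state(); w,x,y,z=s["orientation"]; return np.array(s["tcp_pos"]),R.from_quat([x,y,z,w]).as_matrix()
E
python3 - <<'E'
from h import *
import pickle
C={n:env.read_camera(n) for n in("scene","top")}
pickle.dump(C,open("c0.pkl","wb"))
save(C["scene"],"s0.png",None,1.56);save(C["top"],"t0.png",None,1.56)
for n in C: print(n,C[n]["fov_y"],C[n]["cx"],C[n]["cy"],np.round(C[n]["T"],3).tolist())
print(env.get_state(),env.tip_extent)
E
```

```text
pics
scene 53.36008876361884 260.1100066249531 195.71526244514808 [[-0.866, 0.372, -0.335, 0.127], [-0.5, -0.668, 0.551, 0.661], [-0.019, 0.645, 0.764, 0.957], [0.0, 0.0, 0.0, 1.0]]
top 42.864766642252 263.24600131672406 189.00274700189823 [[0.023, 0.994, -0.108, 0.309], [-1.0, 0.025, 0.01, 0.003], [0.013, 0.108, 0.994, 1.907], [0.0, 0.0, 0.0, 1.0]]
{'clock': 0.1, 'joint_pos': array([-1.42561472e+00,  3.13925411e-01,  4.51121518e-02,  1.30361217e+00,
        4.29601548e-05,  1.43118861e+00]), 'qvel': array([ 1.17611948e-03, -1.02276043e-05,  3.23448119e-03, -1.60133429e-03,
       -6.75518734e-04,  2.04884607e-03]), 'tau': array([ 3.59522746e-03, -4.81723773e+01,  2.99245566e+01,  1.25214615e-02,
       -1.56299848e-04,  1.47813904e-05]), 'tcp_pos': array([ 0.16148481, -0.55140899,  0.24150597]), 'orientation': array([-8.14606173e-04,  9.89878673e-01,  1.41913879e-01,  1.92098883e-05]), 'wrist_force': array([ 0.44848933,  0.42286202, -0.58173884]), 'ft_torque': array([-0.01496661,  0.0310131 , -0.0266732 ]), 'grip_force': 0.0, 'finger_gap': 0.08552852589892847} 0.011
```

View pics/s0.png

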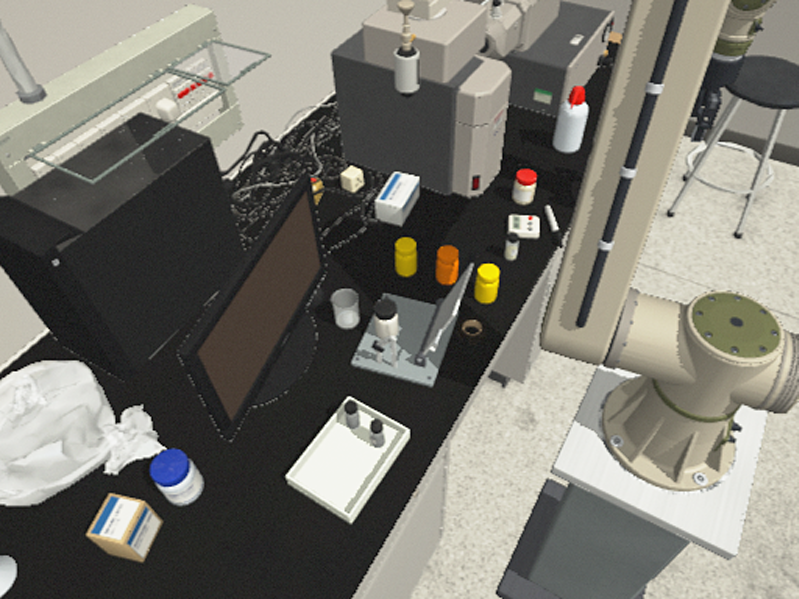

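View pics/t0.png

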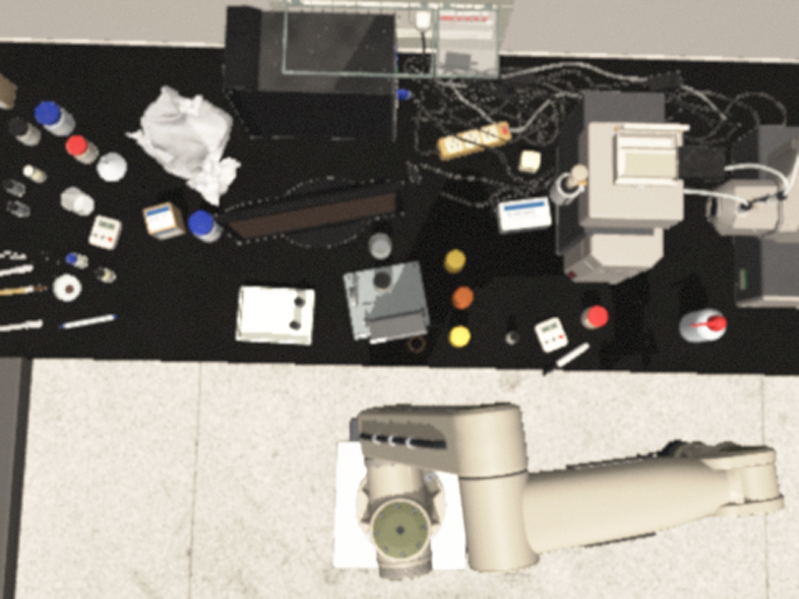

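Scene: jar to clear is black-capped, on the base at scene (386,318) and top (382,279), in these 1.56x views. Its look-alikes are yellow (405,257), orange (447,265), yellow (487,283), the other black-capped items (vials) and the beaker (345,308). The timer is at scene (524,226) / top (551,334), between the vial and the red-capped jar; the look-alike timer is at top (105,232). The tray is at the left, top (276,314). One close mosaic to check.

```bash
python3 - <<'E'
from h import *
import pickle
C=pickle.load(open("c0.pkl","rb"))
s=C["scene"]["img"][:,:,::-1];t=C["top"]["img"][:,:,::-1]
def cr(im,x0,y0,w,h,k): return cv2.resize(im[y0:y0+h,x0:x0+w],None,fx=k,fy=k,interpolation=cv2.INTER_CUBIC)
# scene stand (215,160) 100x100 x4 ; top stand+ (210,145) 100x100 x4; bottom: scene timer (315,105) 66x50 x6 ; top timer (315,190)80x50 x5
m=np.zeros((600,800,3),np.uint8)
m[:400,:400]=cr(s,215,160,100,100,4); m[:400,400:]=cr(t,210,145,100,100,4)
m[400:,:400]=cr(s,315,105,80,40,5); m[400:,400:]=cr(t,315,195,80,40,5)
cv2.imwrite("pics/m0.png",m)
E
```

```text
(no output)
```

View pics/m0.png

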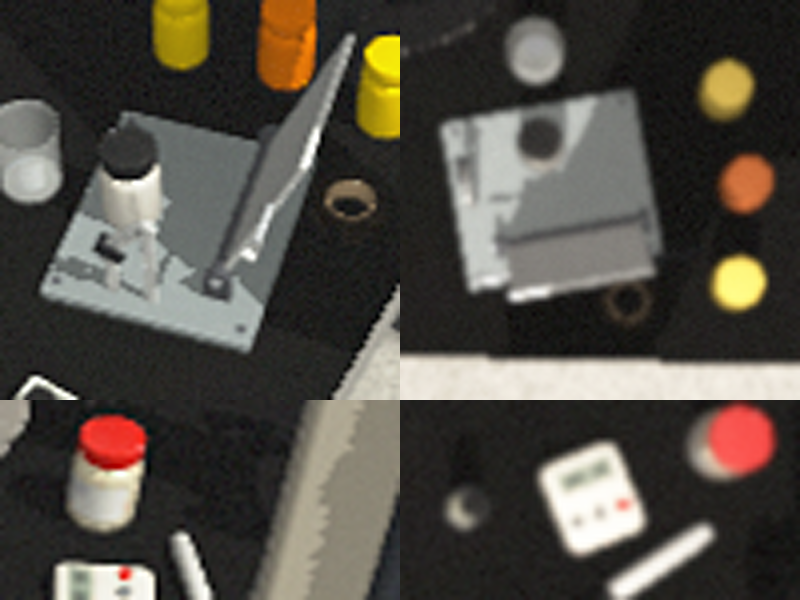

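The mosaic confirms the black-capped white jar on the base (top mosaic (541,139)) and the timer, with display edge away from the robot and buttons near (mosaic (592,498)). The tab appears as a dark clip at (108,247) in the scene crop. Measuring.

```bash
python3 - <<'E'
from h import *
import pickle
C=pickle.load(open("c0.pkl","rb")); t=C["top"]; s=C["scene"]
P=[at(t,*p,.012)[:2] for p in [(220,175.5),(268.5,167.5),(275,208.75),(227.5,218)]]
print("base",np.round(P,3))
m=np.array([[130,107],[130,-83],[-35,-83],[-35,107]])/1000
def fit(m,P):
    P=np.array(P);a=m-m.mean(0);b=P-P.mean(0)
    y=np.arctan2((a[:,0]*b[:,1]-a[:,1]*b[:,0]).sum(),(a*b).sum());c,s_=np.cos(y),np.sin(y);Rm=np.array([[c,-s_],[s_,c]])
    o=P.mean(0)-Rm@m.mean(0);return y,o,np.linalg.norm(P-(m@Rm.T+o),axis=1)
print("stand",fit(m,P))
print("jar",at(t,245.25,179.75,.09), "scene",at(s,215+130/4,160+145/4,.090))
mt=np.array([[36,31],[36,-31],[-36,-31],[-36,31]])/1000
q=[(540,466),(612,443),(645,525),(573,556)]
print("timer",fit(mt,[at(t,315+(a-400)/5,195+(b-400)/5,.017)[:2] for a,b in q]))
mm=np.array([[65,90],[65,-90],[-65,-90],[-65,90]])/1000
q=[(238,285),(314,288),(312,345),(236,340)]
print("tray",fit(mm,[at(t,a/1.5625,b/1.5625,.03)[:2] for a,b in q]))
print("vial_c",at(t,315+72/5,195+105/5,.066),"jar_o",at(t,315+341/5,195+40/5,.072), "marker",[at(t,315+(a-400)/5,195+(b-400)/5,.01) for a,b in((622,590),(705,532))])
print("tape",at(t,210+227/4,145+302/4,.019),"beaker",at(t,210+135/4,145+50/4,.05))
print(tool())
E
```

```text
base [[ 0.563  0.154]
 [ 0.6   -0.035]
 [ 0.439 -0.064]
 [ 0.398  0.119]]
stand (np.float64(0.19828615514060902), array([0.45586851, 0.02246305]), array([0.00144191, 0.00164562, 0.0021627 , 0.00242342]))
jar [0.53931891 0.05260805 0.09      ] scene [0.53892067 0.05542055 0.09      ]
timer (np.float64(0.3758935740168776), array([ 0.42346009, -0.36828566]), array([0.00172587, 0.00228384, 0.00211886, 0.00104937]))
tray (np.float64(-0.015989897757863372), array([0.45719689, 0.31781712]), array([0.00663516, 0.00469133, 0.00800359, 0.00228455]))
vial_c [ 0.41257045 -0.26761666  0.066     ] jar_o [ 0.46620317 -0.46968908  0.072     ] marker [array([ 0.35266606, -0.39282064,  0.01      ]), array([ 0.3991068 , -0.45737071,  0.01      ])]
tape [ 0.39202524 -0.03265265  0.019     ] beaker [0.63043474 0.06183045 0.05      ]
(array([ 0.16148481, -0.55140899,  0.24150597]), array([[ 9.59720901e-01,  2.80955076e-01, -1.93176927e-04],
       [ 2.80955014e-01, -9.59719575e-01,  1.61817485e-03],
       [ 2.69238762e-04, -1.60727025e-03, -9.99998672e-01]]))
```

```bash
A='[[-1,0.0296,-0.0264,0,0],[-1,0.0296,-0.0264,0,0],[-1,0.0296,-0.0264,0,0],[-1,0.0296,-0.0264,0,0],[-1,0.0296,-0.0264,0,0]]' ; 
python3 -m jog '[[-1,0.0296,-0.0264,0,0],[-1,0.0296,-0.0264,0,0],[-1,0.0296,-0.0264,0,0],[-1,0.0296,-0.0264,0,0],[-1,0.0296,-0.0264,0,0]]' 40
python3 -m jog '[[-1,0.0296,-0.0264,0,0],[-1,0.0296,-0.0264,0,0],[-1,0.0296,-0.0264,0,0],[-1,0.0296,-0.0264,0,0],[-1,0.0296,-0.0264,0,0]]'
python3 -m jog '[[-1,0.0296,-0.0264,0,0],[-1,0.0296,-0.0264,0,0],[-1,0.0296,-0.0264,0,0],[-1,0.0296,-0.0264,0,0],[-1,0.0296,-0.0264,0,0]]'
python3 -m jog '[[-1,0.0296,-0.0264,0,0],[-1,0.0296,-0.0264,0,0],[-1,0.0296,-0.0264,0,0],[-1,0,0,0,5],[-1,0,0,0,0]]'
python3 - <<'E'
from h import *
import pickle
c=env.read_camera("wrist");pickle.dump(c,open("w1.pkl","wb"))
save(c,"w1.png",None,1.56)
p,Rm=tool();print(p,Rm)
for P in [(.539,.054,.09),(.63,.062,.07)]: print(proj(c,P,True)*1.5625)
E
```

```text
clock: 0.52
tcp_pos: [0.2669, -0.3817, 0.2418]
orientation: [-0.0, 0.99, 0.142, -0.0]
wrist_force: [0.7, -0.2, 0.4]
finger_gap: 0.0855
grip_force: 0.0
clock: 0.93
tcp_pos: [0.3718, -0.2134, 0.2421]
orientation: [-0.0, 0.99, 0.142, -0.0]
wrist_force: [1.2, -0.5, 0.6]
finger_gap: 0.0853
grip_force: 0.0
clock: 1.35
tcp_pos: [0.4769, -0.045, 0.2421]
orientation: [0.0, 0.99, 0.142, -0.0]
wrist_force: [0.3, -0.8, -0.5]
finger_gap: 0.0851
grip_force: 0.0
clock: 1.77
tcp_pos: [0.5397, 0.056, 0.2413]
orientation: [-0.0, 0.995, 0.1, -0.001]
wrist_force: [-0.2, -0.0, -0.4]
finger_gap: 0.0857
grip_force: 0.0
[0.53910118 0.05478185 0.24142693] [[ 9.79864844e-01  1.99653511e-01 -1.83369533e-03]
 [ 1.99653308e-01 -9.79866557e-01 -2.94553488e-04]
 [-1.85558537e-03 -7.74807310e-05 -9.99998275e-01]]
[403.70001858 271.36263757]
[419.58700833 126.96107355]
```

View pics/w1.png

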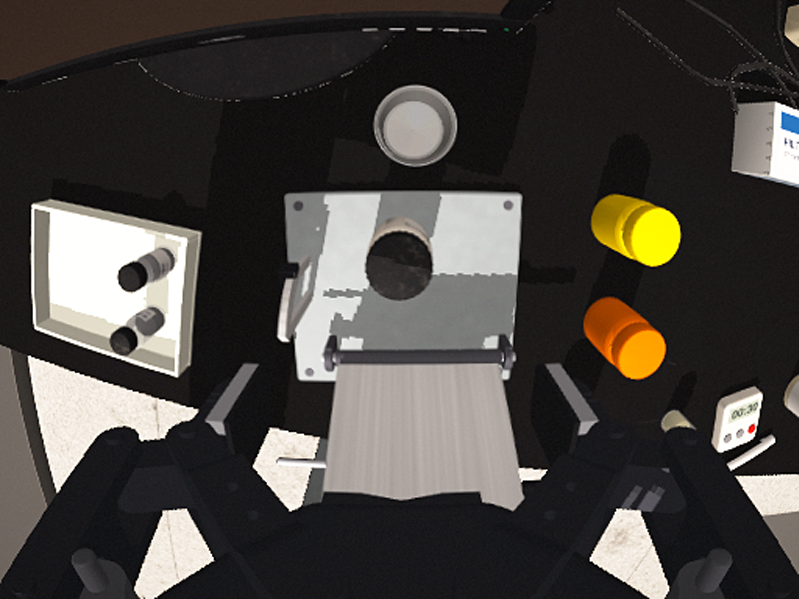

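Wrist view: the jar's cap is at (400,265), within a few mm of the estimate; the tab is the black clip at (290,269), the tray rim at (32,206)-(200,232)-(180,375)-(35,328). Refining all of them.

```bash
cat >> h.py <<'E'
def fit(m,P):
    P=np.array(P);a=m-m.mean(0);b=P-P.mean(0)
    y=np.arctan2((a[:,0]*b[:,1]-a[:,1]*b[:,0]).sum(),(a*b).sum());c,s_=np.cos(y),np.sin(y);Rm=np.array([[c,-s_],[s_,c]])
    o=P.mean(0)-Rm@m.mean(0);return y,o,np.linalg.norm(P-(m@Rm.T+o),axis=1)
E
python3 - <<'E'
from h import *
import pickle
c=pickle.load(open("w1.pkl","rb"));k=1.5625
w=lambda u,v,z: at(c,u/k,v/k,z,True)
print("jar",w(400,265,.09),"beaker",w(415,125,.07))
m=np.array([[130,107],[130,-83],[-35,107]])/1000
y,o,e=fit(m,[w(*p,.012)[:2] for p in[(286,193),(521,193),(299,381)]]);print("stand",y,o,e)
mm=np.array([[65,90],[65,-90],[-65,-90],[-65,90]])/1000
print("tray",fit(mm,[w(*p,.03)[:2] for p in[(32,205),(201,231),(180,376),(34,329)]]))
y,o=.198,np.array([.4555,.0225])
for t in np.arange(.4,.67,.04):
    q=np.array([.092*np.cos(t),.09,.035+.092*np.sin(t)]);W=np.r_[R.from_euler('z',y).as_matrix()[:2]@np.r_[q[:2],0]+o,q[2]]
    print(round(t,2),proj(c,W,True)*k)
save(c,"w1c.png",(165,120,345,260),4.4)
E
```

```text
jar [0.5425827  0.05709769 0.09      ] beaker [0.63065228 0.06513435 0.07      ]
stand 0.20503238543909605 [0.45777401 0.02394439] [0.00171659 0.00251778 0.00083179]
tray (np.float64(-0.022414976754031157), array([0.4572972, 0.3149119]), array([0.00353817, 0.00949534, 0.00283916, 0.00355994]))
0.4 [293.0094125  269.14340526]
0.44 [292.04360114 272.51909144]
0.48 [291.09789803 276.12252755]
0.52 [290.17605427 279.95005883]
0.56 [289.28192436 283.99685189]
0.6 [288.41943804 288.25683763]
0.64 [287.59256794 292.72266513]
```

View pics/w1c.png

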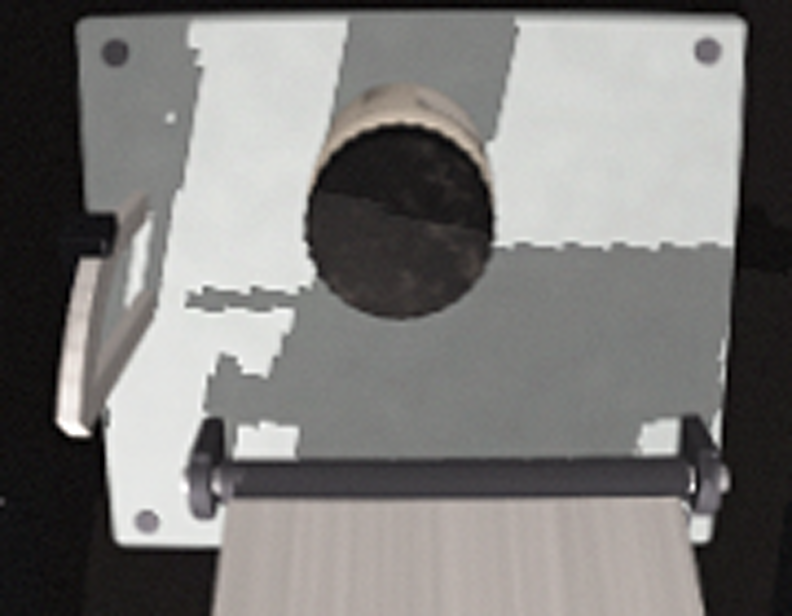

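The crop shows the jar's cap at (400,222) and the black tab at (90,232), on the arc's far rim. The jaw centre is within 3 mm of the jar, so descend and grip.

```bash

python3 -m jog '[[-1,0.002,-0.001,0.04,0],[-1,0,0,0.04,0],[-1,0,0,0.04,0],[-1,0,0,0.035,0],[-1,0,0,0.02,0]]' 40
python3 -m jog '[[-1,0,0,0.012,0],[-1,0,0,0,0],[0.6,0,0,0,0],[0.6,0,0,0,0],[0.6,0,0,0,0]]' 40
python3 -m jog '[[0.6,0,0,0,0],[0.6,0,0,0,0],[0.6,0,0,0,0]]' 40
```

```text
clock: 2.23
tcp_pos: [0.5377, 0.0539, 0.0634]
orientation: [-0.0, 0.995, 0.099, -0.003]
wrist_force: [-0.9, -0.1, -0.2]
finger_gap: 0.0856
grip_force: 0.0
clock: 2.65
tcp_pos: [0.5423, 0.0547, 0.0569]
orientation: [0.0, 0.995, 0.098, 0.001]
wrist_force: [-1.7, 6.1, 1.2]
finger_gap: 0.0514
grip_force: 1.2
clock: 2.9
tcp_pos: [0.5424, 0.055, 0.0571]
orientation: [0.001, 0.995, 0.099, 0.002]
wrist_force: [-1.2, -0.7, 6.5]
finger_gap: 0.0434
grip_force: 40.9
```

Jar gripped (gap 43 mm). Lift and compute the tray target again with the vials' positions.

```bash

python3 -m jog '[[0.6,0,0,-0.02,0],[0.6,0,0,-0.03,0],[0.6,0,0,-0.04,0],[0.6,0,0,-0.04,0],[0.6,0,0,-0.01,0]]'
python3 -m jog '[[0.6,-0.0024,-0.0355,0,0],[0.6,-0.0024,-0.0355,0,0],[0.6,-0.0024,-0.0355,0,0],[0.6,-0.0024,-0.0355,0,0],[0.6,-0.0024,-0.0355,0,0]]'
python3 -m jog '[[0.6,-0.0024,-0.0355,0,0],[0.6,-0.0024,-0.0355,0,0],[0.6,-0.0024,-0.0355,0,0],[0.6,-0.0024,-0.0300,0,0],[0.6,0,0,0,0]]'
python3 - <<'E'
from h import *
import pickle
c=pickle.load(open("c0.pkl","rb"))["top"]
for p in((298,301),(298,325)): print(at(c,p[0]/1.5625,p[1]/1.5625,.07))
c=env.read_camera("wrist");pickle.dump(c,open("w2.pkl","wb"));save(c,"w2.png",None,1.5625);print(tool())
E
```

```text
clock: 3.32
tcp_pos: [0.544, 0.0552, 0.2021]
orientation: [0.001, 0.995, 0.099, 0.005]
wrist_force: [1.7, -0.7, -1.8]
finger_gap: 0.0436
grip_force: 41.7
clock: 3.73
tcp_pos: [0.4978, 0.2075, 0.1952]
orientation: [-0.009, 0.993, 0.119, -0.001]
wrist_force: [0.0, 0.6, -1.8]
finger_gap: 0.0434
grip_force: 41.7
clock: 4.15
tcp_pos: [0.4721, 0.2708, 0.2007]
orientation: [-0.035, 0.985, 0.167, -0.007]
wrist_force: [0.1, -0.5, -2.2]
finger_gap: 0.0436
grip_force: 41.7
[0.4877668  0.25718392 0.07      ]
[0.42982268 0.25490282 0.07      ]
(array([0.4727049 , 0.26975482, 0.20052383]), array([[ 9.44694657e-01,  3.27074109e-01, -2.39693980e-02],
       [ 3.27950008e-01, -9.42363501e-01,  6.63311740e-02],
       [-8.92676195e-04, -7.05234699e-02, -9.97509721e-01]]))
```

View pics/w2.png

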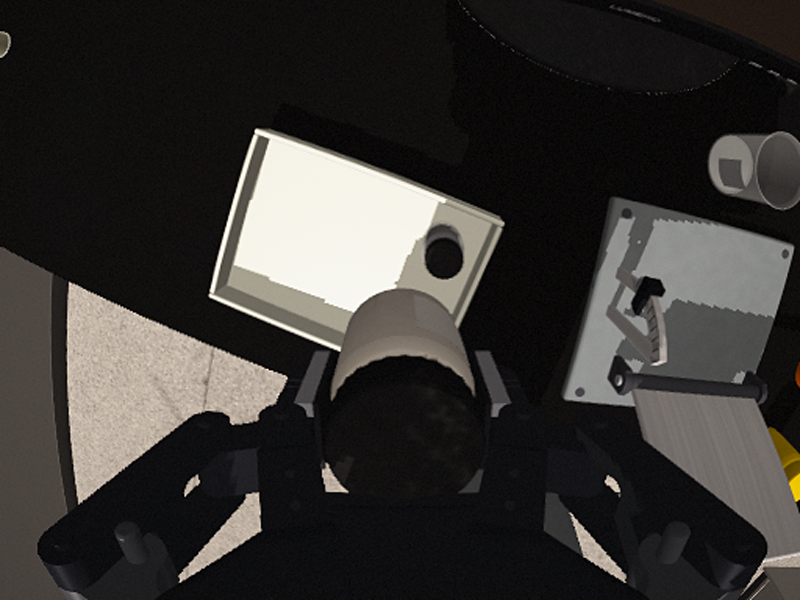

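The jar is upright in the jaws; the tray's empty half shows at (320,230). The arm has lagged and tilted, so probably a joint limit. Check.

```bash
python3 - <<'E'
from h import *
s=env.get_state();print(np.round(s["joint_pos"],3))
E
python3 -m jog '[[0.6,0,0,0,0]]'
```

```text
[ 0.333  0.264 -0.126  1.182  0.071  3.141]
clock: 4.28
tcp_pos: [0.4733, 0.2688, 0.2004]
orientation: [-0.035, 0.986, 0.165, -0.006]
wrist_force: [0.7, 0.2, -1.2]
finger_gap: 0.0435
grip_force: 41.7
```

Joint 6 sits at its limit; turn the tool the other way (fingers across x will suit the tray too).

```bash

python3 -m jog '[[0.6,0,0,0,-7],[0.6,0,0,0,-7],[0.6,0,0,0,-7],[0.6,0,0,0,-7],[0.6,0,0,0,-7]]'
python3 -m jog '[[0.6,0,0,0,-7],[0.6,0,0,0,-7],[0.6,0,0,0,-7],[0.6,0,0,0,-7],[0.6,0,0,0,-7]]'
python3 - <<'E'
from h import *
p,Rm=tool();print(p,Rm); s=env.get_state();print(np.round(s["joint_pos"],3)); print(Rm.T@(np.array([.458,.362,p[2]])-p), np.degrees(np.arctan2(Rm[1,0],Rm[0,0])))
E
```

```text
clock: 4.7
tcp_pos: [0.4737, 0.268, 0.2004]
orientation: [-0.035, 0.889, 0.456, 0.005]
wrist_force: [0.5, 0.8, -2.1]
finger_gap: 0.0434
grip_force: 41.7
clock: 5.12
tcp_pos: [0.4738, 0.2679, 0.2004]
orientation: [-0.032, 0.711, 0.702, 0.015]
wrist_force: [-0.5, -0.2, -2.2]
finger_gap: 0.0433
grip_force: 41.7
[0.47375076 0.26794547 0.20037617] [[ 0.01342122  0.99962804 -0.02374153]
 [ 0.99774411 -0.01182646  0.06608195]
 [ 0.0657766  -0.02457487 -0.99753171]]
[ 0.329  0.264 -0.126  1.182  0.07   1.913]
[ 0.09363096 -0.01685724  0.00658925] 89.2293284301743
```

```bash

python3 -m jog '[[0.6,0.0312,-0.0056,0.0022,0],[0.6,0.0312,-0.0056,0.0022,0],[0.6,0.0312,-0.0056,0.0022,0],[0.6,0,0,0,0]]'
python3 -m jog '[[0.6,-0.0024,0.0009,0.037,0],[0.6,-0.0024,0.0009,0.037,0],[0.6,-0.0024,0.0009,0.037,0],[0.6,-0.0018,0.0007,0.028,0],[0.6,0,0,0,0]]'
python3 -m jog '[[0.6,0,0,0.003,0],[0.6,0,0,0,0]]'
python3 -m jog '[[0.6,0,0,0.003,0],[0.6,0,0,0,0]]'
```

```text
clock: 5.45
tcp_pos: [0.4578, 0.3666, 0.2004]
orientation: [-0.033, 0.712, 0.702, 0.016]
wrist_force: [1.1, -0.6, -2.2]
finger_gap: 0.0436
grip_force: 41.8
clock: 5.87
tcp_pos: [0.4541, 0.3598, 0.0549]
orientation: [-0.033, 0.713, 0.7, 0.009]
wrist_force: [-1.9, -0.6, -2.5]
finger_gap: 0.0438
grip_force: 41.7
clock: 6.03
tcp_pos: [0.4591, 0.3634, 0.0594]
orientation: [-0.032, 0.713, 0.7, 0.016]
wrist_force: [0.9, 0.3, -1.8]
finger_gap: 0.0437
grip_force: 41.8
clock: 6.2
tcp_pos: [0.4594, 0.3643, 0.0572]
orientation: [-0.032, 0.713, 0.701, 0.017]
wrist_force: [0.3, 0.2, -1.1]
finger_gap: 0.0435
grip_force: 41.8
```

```bash

python3 -m jog '[[0.6,0,0,0.004,0],[0.6,0,0,0,0],[0.6,0,0,0,0]]'
python3 -m jog '[[0.6,0,0,0.002,0],[0.6,0,0,0,0],[0.6,0,0,0,0]]'
```

```text
clock: 6.45
tcp_pos: [0.4577, 0.3641, 0.0517]
orientation: [-0.032, 0.713, 0.701, 0.015]
wrist_force: [0.4, 1.1, -2.5]
finger_gap: 0.0437
grip_force: 41.8
clock: 6.7
tcp_pos: [0.458, 0.3646, 0.0501]
orientation: [-0.032, 0.713, 0.701, 0.016]
wrist_force: [-1.3, 0.7, 4.6]
finger_gap: 0.0435
grip_force: 42.3
```

```bash

python3 -m jog '[[0.6,0,0,0.001,0],[0.6,0,0,0,0],[0,0,0,0,0],[-0.3,0,0,0,0],[-1,0,0,0,0]]'
python3 -m jog '[[-1,0,0,0,0],[-1,0,0,0,0],[-1,0.0013,-0.0005,-0.02,0],[-1,0.0026,-0.001,-0.04,0],[-1,0.0026,-0.001,-0.04,0]]'
python3 -m jog '[[-1,0.0026,-0.001,-0.04,0],[-1,0.0026,-0.001,-0.04,0],[-1,0,0,0,0]]'
python3 - <<'E'
from h import *
import pickle
C={n:env.read_camera(n) for n in("scene","top","wrist")}
pickle.dump(C,open("c1.pkl","wb"))
s=C["scene"]["img"][:,:,::-1];t=C["wrist"]["img"][:,:,::-1]
def cr(im,x0,y0,w,h,k): return cv2.resize(im[y0:y0+h,x0:x0+w],None,fx=k,fy=k,interpolation=cv2.INTER_CUBIC)
m=np.zeros((600,800,3),np.uint8)
m[:300,:400]=cr(t,0,0,512,384,.782)[:300,:400]; m[300:,:400]=cr(s,170,240,133,100,3.01)[:300,:400]
m[:400,400:]=cr(s,220,190,66,66,6.07)[:400,:400]
cv2.imwrite("pics/m1.png",m)
print(tool(),env.get_state()["joint_pos"])
E
```

```text
clock: 7.12
tcp_pos: [0.4578, 0.3643, 0.0485]
orientation: [-0.032, 0.713, 0.701, 0.015]
wrist_force: [-0.2, -0.2, -0.3]
finger_gap: 0.066
grip_force: 0.0
clock: 7.53
tcp_pos: [0.456, 0.3631, 0.1475]
orientation: [-0.033, 0.713, 0.701, 0.012]
wrist_force: [1.0, 0.7, 0.6]
finger_gap: 0.0855
grip_force: 0.0
clock: 7.78
tcp_pos: [0.461, 0.3658, 0.2376]
orientation: [-0.03, 0.712, 0.701, 0.021]
wrist_force: [1.0, 1.1, 0.7]
finger_gap: 0.0853
grip_force: 0.0
(array([0.45779055, 0.36395868, 0.22878655]), array([[ 0.01771384,  0.99957535, -0.02313724],
       [ 0.99762528, -0.01612935,  0.06695996],
       [ 0.06655834, -0.02426841, -0.99748736]])) [0.49952009 0.32066508 0.02159466 1.25993287 0.06991809 2.08767256]
```

View pics/m1.png

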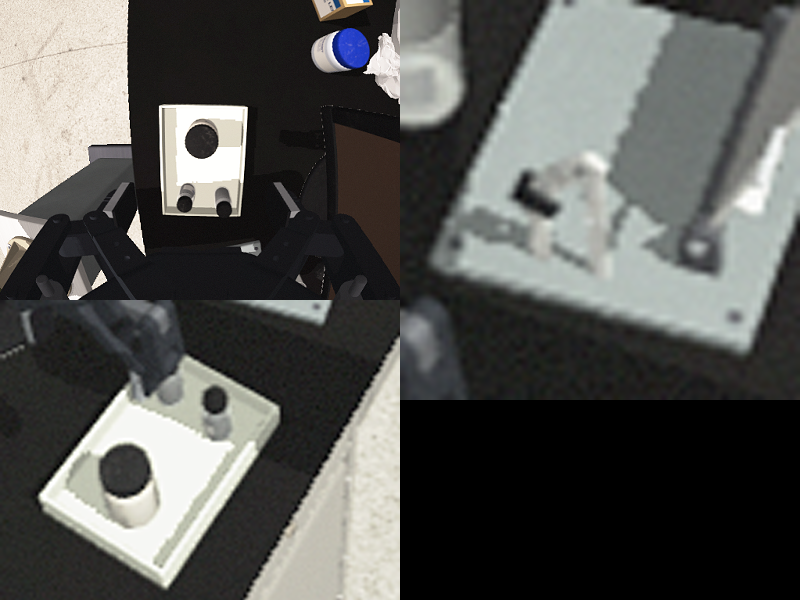

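The jar stands upright in the tray's empty half (left panels); vials untouched; the tab is at (535,195) on the right panel. To take out the 4° tilt left by the joint-6 limit, I turn to the opposite limit and let the move back undo it.

```bash

for i in 1 2 3 4 5 6 7 8; do :; done
python3 -m jog '[[-1,0,0,0,-7.1],[-1,0,0,0,-7.1],[-1,0,0,0,-7.1],[-1,0,0,0,-7.1],[-1,0,0,0,-7.1]]' >/dev/null
python3 -m jog '[[-1,0,0,0,-7.1],[-1,0,0,0,-7.1],[-1,0,0,0,-7.1],[-1,0,0,0,-7.1],[-1,0,0,0,-7.1]]' >/dev/null
python3 -m jog '[[-1,0,0,0,-7.1],[-1,0,0,0,-7.1],[-1,0,0,0,-7.1],[-1,0,0,0,-7.1],[-1,0,0,0,-7.1]]' >/dev/null
python3 -m jog '[[-1,0,0,0,-7.1],[-1,0,0,0,-7.1],[-1,0,0,0,-7.1],[-1,0,0,0,-7.1],[-1,0,0,0,-7.1]]' >/dev/null
python3 -m jog '[[-1,0,0,0,-7.1],[-1,0,0,0,-7.1],[-1,0,0,0,-7.1],[-1,0,0,0,-7.1],[-1,0,0,0,-7.1]]' >/dev/null
python3 -m jog '[[-1,0,0,0,-7.1],[-1,0,0,0,-7.1],[-1,0,0,0,-7.1],[-1,0,0,0,-7.1],[-1,0,0,0,-7.1]]' >/dev/null
python3 -m jog '[[-1,0,0,0,-7.1],[-1,0,0,0,-7.1],[-1,0,0,0,-7.1],[-1,0,0,0,-7.1],[-1,0,0,0,-7.1]]' >/dev/null
python3 -m jog '[[-1,0,0,0,-7.1],[-1,0,0,0,-7.1],[-1,0,0,0,-7.1],[-1,0,0,0,-7.1],[-1,0,0,0,-7.1]]'
python3 - <<'E'
from h import *
p,Rm=tool();print(p,Rm); print(env.get_state()["joint_pos"],np.arctan2(Rm[1,0],Rm[0,0]))
E
```

```text
clock: 11.27
tcp_pos: [0.4565, 0.3632, 0.2259]
orientation: [-0.034, 0.993, 0.116, -0.01]
wrist_force: [-1.0, -0.3, -0.1]
finger_gap: 0.085
grip_force: 0.0
[0.45648955 0.36323238 0.22593876] [[ 0.97273275  0.23023131 -0.02800977]
 [ 0.23159842 -0.9706817   0.06433674]
 [-0.01237624 -0.06906947 -0.99753508]]
[ 0.49947923  0.32328884  0.01833756  1.25960235  0.06994968 -2.87520572] 0.23373869418122503
```

```bash

python3 -m jog '[[-1,0,0,0,-7.1],[-1,0,0,0,-7.1],[-1,-0.0138,0.0266,-0.002,0],[-1,-0.0138,0.0266,-0.002,0],[-1,-0.0138,0.0266,-0.002,0]]'
python3 -m jog '[[-1,-0.0138,0.0266,-0.002,0],[-1,0,0,0,0]]'
python3 - <<'E'
from h import *
p,Rm=tool();print(p,Rm); print(env.get_state()["joint_pos"],np.arctan2(Rm[1,0],Rm[0,0]))
E
```

```text
clock: 11.68
tcp_pos: [0.4409, 0.3019, 0.2263]
orientation: [-0.022, 0.977, 0.211, -0.003]
wrist_force: [0.1, -0.5, -0.4]
finger_gap: 0.0856
grip_force: 0.0
clock: 11.85
tcp_pos: [0.4327, 0.2833, 0.2277]
orientation: [-0.017, 0.979, 0.201, -0.002]
wrist_force: [0.2, 0.4, 0.1]
finger_gap: 0.0852
grip_force: 0.0
[0.43271026 0.28325934 0.22768835] [[ 0.91936433  0.39326901 -0.01042649]
 [ 0.39339581 -0.91881316  0.03197046]
 [ 0.00299299 -0.03349424 -0.99943443]]
[ 0.40531938  0.20081667 -0.13896159  1.22799173  0.03349766 -3.14059696] 0.4043242369751916
```

The tilt is being undone (now 1.9°); continue a little.

```bash

python3 -m jog '[[-1,-0.0118,0.0276,0,0],[-1,-0.0118,0.0276,0,0],[-1,0,0,0,0]]'
python3 - <<'E'
from h import *
p,Rm=tool();print(p,Rm); print(env.get_state()["joint_pos"],np.arctan2(Rm[1,0],Rm[0,0]))
E
```

```text
clock: 12.1
tcp_pos: [0.4224, 0.2513, 0.2263]
orientation: [-0.006, 0.983, 0.182, 0.001]
wrist_force: [-0.4, -0.0, 0.7]
finger_gap: 0.0851
grip_force: 0.0
[0.4223671  0.25130775 0.22628596] [[ 9.33974672e-01  3.57339208e-01 -5.36880233e-05]
 [ 3.57312860e-01 -9.33903960e-01  1.22846698e-02]
 [ 4.33965471e-03 -1.14927538e-02 -9.99924539e-01]]
[ 0.366376    0.15311819 -0.20055737  1.2127698   0.01148884 -3.14060943] 0.36539283621361107
```

```bash

python3 -m jog '[[-1,-0.0110,0.0280,0,0],[-1,0,0,0,0],[-1,0,0,0,7],[-1,0,0,0,7],[-1,0,0,0,7]]'
cat > stand.py <<'E'
from h import *
import pickle
from scipy.optimize import least_squares
s=pickle.load(open("c0.pkl","rb"))["scene"];w1=pickle.load(open("w1.pkl","rb"));w2=pickle.load(open("w2.pkl","rb"));k=1.5625
cor={'a':(130,107,12),'b':(130,-83,12),'c':(-35,107,12)}
m=lambda x,y:(x/4+215,y/4+160); q=lambda x,y:(x/4.4+165,y/4.4+120); r=lambda x,y:(x/k,y/k)
obs=[(s,0,{'a':m(42,292),'b':m(123,112),'c':m(251,346),'t':(242.2,222)}),(w1,1,{'a':q(78,20),'b':q(746,18),'c':q(115,544),'t':q(90,232)}),(w2,1,{'a':r(614,198),'b':r(793,242),'c':r(565,399),'t':r(649,292)})]
def W(p,x): return np.r_[R.from_euler('z',p[0]).apply([x[0],x[1],0])[:2]+p[1:3],x[2]]
def res(p):
    e=[]
    for i,(c,f,o) in enumerate(obs):
        for n,uv in o.items():
            x=np.array(cor[n])/1e3 if n!='t' else np.array([.09*np.cos(p[3]),.09,.035+.09*np.sin(p[3])])
            e+=list((proj(c,W(p,x)+p[4+3*i:7+3*i],f)-uv))
    return np.r_[e,p[4:]/.002]
if __name__=="__main__":
    S=least_squares(res,np.r_[.2,.456,.023,.5,np.zeros(9)]);print(np.round(S.x,4));print(np.round(res(S.x)[:24].reshape(3,4,2),1).tolist())
    p,Rm=tool();print(p,Rm); print(env.get_state()["joint_pos"],np.arctan2(Rm[1,0],Rm[0,0]))
E
python3 stand.py
```

```text
clock: 12.52
tcp_pos: [0.4191, 0.2379, 0.2269]
orientation: [-0.002, 1.0, -0.012, 0.003]
wrist_force: [0.2, -0.1, -0.2]
finger_gap: 0.0855
grip_force: 0.0
[ 2.113e-01  4.566e-01  2.390e-02  4.256e-01 -1.300e-03  5.000e-04
 -1.100e-03  1.000e-03 -3.000e-04 -1.600e-03  4.000e-04 -3.000e-04
 -2.300e-03]
[[[-0.3, 0.1], [0.4, -0.4], [0.4, 0.5], [-1.1, -1.4]], [[-1.1, -0.1], [0.0, -1.3], [0.3, 0.5], [0.6, 1.1]], [[-1.4, 0.2], [0.3, 1.4], [-1.7, 1.3], [2.4, -2.0]]]
[0.41909259 0.23794634 0.22687087] [[ 0.99966818 -0.02479522  0.00698061]
 [-0.02482396 -0.99968359  0.00406032]
 [ 0.00687772 -0.00423226 -0.99996739]]
[ 3.48738829e-01  1.32604730e-01 -2.23352255e-01  1.20689138e+00
  1.43054006e-03 -2.76803560e+00] -0.02482709471551706
```

Stand yaw ≈0.205, tab ≈0.43 rad, and the tool is upright again. Now turn the fingers across the bar and go above the handle.

```bash

python3 -m jog '[[-1,0,0,-0.01,7],[-1,0,0,-0.01,7],[-1,0,0,-0.01,7],[-1,0,0,0,7],[-1,0,0,0,7]]' >/dev/null
python3 -m jog '[[-1,0,0,0,7],[-1,0,0,0,7],[-1,0,0,0,7],[-1,0,0,0,7],[-1,0,0,0,7]]' >/dev/null
python3 -m jog '[[-1,0.036,0,0,7],[-1,0.036,0,0,0],[-1,0.036,0,0,0],[-1,0.036,0,0,0],[-1,0.036,0,0,0]]'
python3 -m jog '[[-1,0.036,0,0,0],[-1,0.036,0,0,0],[-1,0.02,0.0,0,0],[-1,0,0,0,0]]'
python3 - <<'E'
from h import *
import pickle
c=env.read_camera("wrist");pickle.dump(c,open("w3.pkl","wb"));save(c,"w3.png",None,1.5625)
p,Rm=tool();print(p,Rm); print(env.get_state()["joint_pos"],np.arctan2(Rm[1,0],Rm[0,0]))
for t in (1.75,1.8,1.85,1.9,1.95,2.0):
    pts=[]
    for y in(-.065,-.092,-.112):
        x=np.array([.12*np.cos(t)-.003*np.sin(t),y,.035+.12*np.sin(t)+.003*np.cos(t)])
        Wp=R.from_euler('z',.205).apply(x)+[.4565,.0235,0]; pts.append(np.round(proj(c,Wp,True)*1.5625,0)); 
        if y==-.092: Wh=Wp
    print(t,Wh,pts)
E
```

```text
clock: 13.77
tcp_pos: [0.4606, 0.0613, 0.2568]
orientation: [-0.004, 0.777, -0.629, 0.002]
wrist_force: [0.8, 0.4, 0.5]
finger_gap: 0.0855
grip_force: 0.0
clock: 14.1
tcp_pos: [0.4806, -0.0311, 0.2563]
orientation: [-0.004, 0.775, -0.632, 0.002]
wrist_force: [0.3, 0.8, 0.6]
finger_gap: 0.0853
grip_force: 0.0
[ 0.47978465 -0.0293573   0.25630861] [[ 0.20288526 -0.97917554  0.00726901]
 [-0.9791985  -0.20285757  0.00437066]
 [-0.00280507 -0.00800455 -0.99996403]]
[-0.23193655  0.12080812 -0.16455541  1.27936294  0.00592454 -2.00700805] -1.3664919438807999
1.75 [ 0.45139638 -0.07152874  0.15254358] [array([472., 282.]), array([474., 231.]), array([475., 193.])]
1.8 [ 0.44567445 -0.07271845  0.15118011] [array([483., 281.]), array([485., 231.]), array([486., 193.])]
1.85 [ 0.44002638 -0.0738928   0.14952625] [array([493., 280.]), array([495., 231.]), array([496., 193.])]
1.9 [ 0.4344663  -0.07504885  0.14758614] [array([502., 279.]), array([505., 230.]), array([506., 193.])]
1.95 [ 0.4290081  -0.07618373  0.14536462] [array([511., 278.]), array([514., 230.]), array([515., 193.])]
2.0 [ 0.42366543 -0.07729458  0.14286725] [array([520., 277.]), array([522., 229.]), array([524., 193.])]
```

View pics/w3.png

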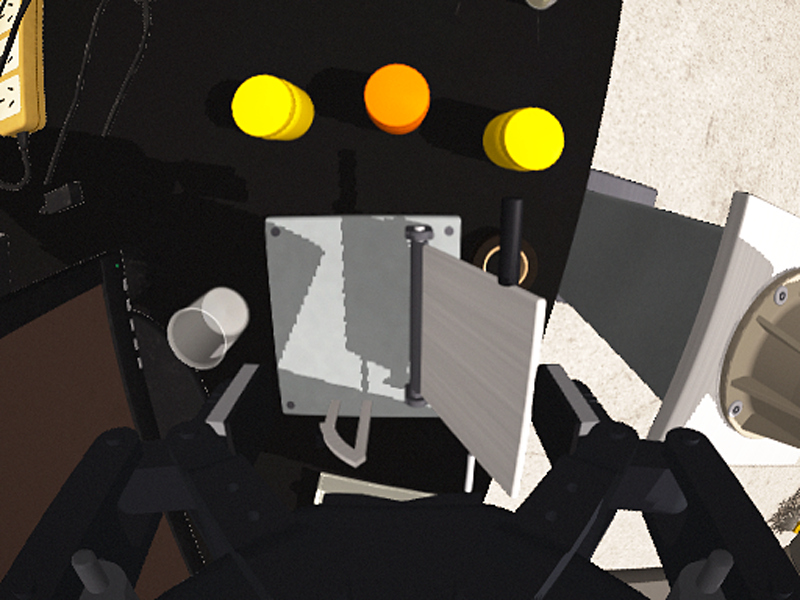

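The bar runs from (510,283) to (512,198), which gives plate tilt ≈1.935 and grip point ≈(0.431,-0.08,0.146). Everything there is clear; seize it.

```bash

python3 -m jog '[[-1,0.02,0.029,0,0],[-1,0.02,0.029,0,0],[-1,0,0,0.03,0],[-1,0,0,0.04,0],[-1,0,0,0.035,0]]'
python3 -m jog '[[-1,0,0,0.013,0],[-1,0,0,0,0],[-1,0,0,0,0]]'
python3 -m jog '[[1,0,0,0,0],[1,0,0,0,0],[1,0,0,0,0],[1,0,0,0,0],[1,0,0,0,0]]' 30
python3 -m jog '[[1,0,0,0,0],[1,0,0,0,0],[1,0,0,0,0]]'
```

```text
clock: 14.57
tcp_pos: [0.4316, -0.078, 0.1507]
orientation: [-0.005, 0.777, -0.63, 0.003]
wrist_force: [-0.2, 0.8, -0.6]
finger_gap: 0.0856
grip_force: 0.0
clock: 14.82
tcp_pos: [0.4309, -0.0774, 0.1382]
orientation: [-0.004, 0.777, -0.629, 0.001]
wrist_force: [0.2, -0.4, -0.0]
finger_gap: 0.0852
grip_force: 0.0
clock: 15.23
tcp_pos: [0.4317, -0.0789, 0.1395]
orientation: [-0.004, 0.776, -0.63, 0.003]
wrist_force: [-0.4, 0.7, 0.1]
finger_gap: 0.0257
grip_force: 0.0
clock: 15.48
tcp_pos: [0.4316, -0.0789, 0.1391]
orientation: [-0.004, 0.776, -0.63, 0.003]
wrist_force: [0.3, 1.2, 2.3]
finger_gap: 0.0109
grip_force: 29.2
```

Bar gripped (gap 11 mm). Swing along the arc about the hinge.

```bash

python3 -m jog '[[1,0,-0.0142,-0.0048,0],[1,0,-0.0147,-0.003,0],[1,0,-0.015,-0.0012,0],[1,0,-0.015,0.0007,0]]'
python3 -m jog '[[1,0,-0.0148,0.0026,0],[1,0,-0.0143,0.0044,0],[1,0,-0.0137,0.0061,0],[1,0,-0.0128,0.0078,0]]'
python3 -m jog '[[1,0,-0.0117,0.0093,0],[1,0,-0.0105,0.0107,0],[1,0,-0.009,0.012,0],[1,0,-0.0064,0.0108,0],[1,0,0,0,0]]'
python3 -m jog '[[1,0,0,0,0],[1,0,0,0,0]]'
cat > ptr.py <<'E'
from h import *
import pickle,sys
C={n:env.read_camera(n) for n in("scene","wrist")};pickle.dump(C,open(sys.argv[1]+".pkl","wb"))
p,Rm=tool();print(p)
g=R.from_euler('z',-.2075).apply((p-8e-3*Rm[:,2])-[.4565,.0235,0]);print("stand-frame grip",g,"tilt",np.arctan2(g[2]-.035,g[0])-.025,"r",np.hypot(g[2]-.035,g[0]))
s=C["scene"]
for t in(.4,.45,.5):
    for r in(.09,.099): print(t,r,proj(s,R.from_euler('z',.2075).apply([r*np.cos(t),.09,.035+r*np.sin(t)])+[.4565,.0235,0]).round(1))
m=np.zeros((400,800,3),np.uint8)
im=s["img"][:,:,::-1][195:245,215:265]; m[:,:400]=cv2.resize(im,(400,400),interpolation=cv2.INTER_CUBIC)
m[:300,400:]=cv2.resize(C["wrist"]["img"][:,:,::-1],(400,300))
cv2.imwrite("pics/"+sys.argv[1]+".png",m)
E
python3 ptr.py p1
```

```text
clock: 15.82
tcp_pos: [0.487, -0.0673, 0.1477]
orientation: [-0.002, 0.776, -0.631, 0.001]
wrist_force: [-6.9, -4.1, 8.1]
finger_gap: 0.0105
grip_force: 30.8
clock: 16.15
tcp_pos: [0.5424, -0.0558, 0.127]
orientation: [-0.002, 0.776, -0.631, 0.001]
wrist_force: [-6.2, -4.0, 2.2]
finger_gap: 0.0106
grip_force: 31.0
clock: 16.57
tcp_pos: [0.5805, -0.0479, 0.0824]
orientation: [-0.003, 0.776, -0.63, 0.002]
wrist_force: [1.3, -4.2, -5.7]
finger_gap: 0.0111
grip_force: 31.4
clock: 16.73
tcp_pos: [0.5798, -0.048, 0.0839]
orientation: [-0.003, 0.776, -0.631, 0.002]
wrist_force: [0.8, -5.1, -7.1]
finger_gap: 0.0106
grip_force: 31.3
[ 0.57959238 -0.04803557  0.08420584]
stand-frame grip [ 0.10565925 -0.09536728  0.09220565] tilt 0.4712291954381147 r 0.12015141870744094
0.4 0.09 [240.5 220.2]
0.4 0.099 [237.8 218.8]
0.45 0.09 [241.1 219.5]
0.45 0.099 [238.3 218. ]
0.5 0.09 [241.6 218.9]
0.5 0.099 [239.  217.3]
```

View pics/p1.png

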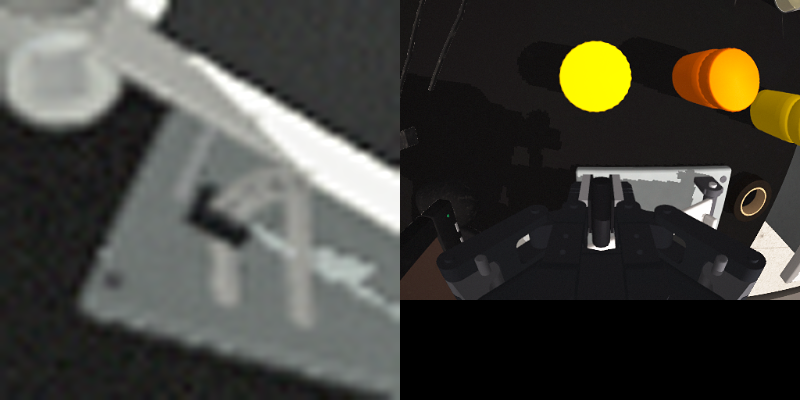

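The plate is at about 0.471 rad by the arm's kinematics (radius 120.15 mm, just right); the pin's end at (182,192) stands close by the black tab at (218,215). The scene camera is too coarse for this, so release and view from close on the left. First the camera's geometry.

```bash

python3 -m jog '[[0.4,0,0,0,0],[-0.2,0,0,0,0],[-1,0,0,0,0],[-1,0,0,0,0],[-1,0,0,0,0]]'
python3 -m jog '[[-1,0,0,-0.03,0],[-1,0,0,-0.04,0],[-1,0,0,-0.04,0],[-1,0,0,-0.04,0],[-1,0,0,0,0]]'
python3 - <<'E'
from h import *
c=env.read_camera("wrist");p,Rm=tool();T=np.array(c["T"]);print(p,Rm,"camoff",Rm.T@(T[:3,3]-p),"camaxes in tool",Rm.T@T[:3,:3],c["fov_y"],foc(c))
E
```

```text
clock: 17.25
tcp_pos: [0.5807, -0.0471, 0.0852]
orientation: [-0.004, 0.777, -0.63, 0.002]
wrist_force: [0.7, 0.2, -0.8]
finger_gap: 0.0705
grip_force: 0.0
clock: 17.67
tcp_pos: [0.5829, -0.0484, 0.2439]
orientation: [-0.007, 0.776, -0.63, 0.008]
wrist_force: [1.1, 0.2, 0.5]
finger_gap: 0.0855
grip_force: 0.0
[ 0.5820484  -0.04824865  0.24031301] [[ 0.20588536 -0.97840597  0.01824787]
 [-0.978573   -0.20589598  0.00131527]
 [ 0.0024703  -0.01812766 -0.99983263]] camoff [ 7.33253766e-02 -6.82562731e-05 -1.35636671e-01] camaxes in tool [[ 4.44927654e-04  9.58824941e-01  2.83997420e-01]
 [ 9.99992672e-01 -1.50643264e-03  3.51933055e-03]
 [ 3.80224489e-03  2.83993774e-01 -9.58818585e-01]] 65.70646984690485 297.3186396354542
```

```bash

python3 -m jog '[[-1,0,0,0,-7],[-1,0,0,0,-7],[-1,0,0,0,-7],[-1,0,0,0,-7],[-1,0,0,0,-7]]' >/dev/null
python3 -m jog '[[-1,0,0,0,-7],[-1,0,0,0,-7],[-1,0,0,0,-7],[-1,0,0,0,-7],[-1,0,0,0,-7]]' >/dev/null
python3 -m jog '[[-1,0,0,0,-7],[-1,0,0,0,-7],[-1,0,0,0,-6],[-1,-0.0152,-0.0368,0,0],[-1,-0.0152,-0.0368,0,0]]'
python3 -m jog '[[-1,-0.0152,-0.0368,0,0],[-1,-0.0152,-0.0368,0,0],[-1,-0.0152,-0.0368,0,0],[-1,-0.0152,-0.0368,0,0],[-1,0,0,0,0]]'
python3 -m jog '[[-1,0,0,0,0]]'
python3 -c "
from h import *
import pickle
c=env.read_camera('wrist');pickle.dump(c,open('v1.pkl','wb'))"
python3 -m jog '[[-1,0.008,-0.0377,0,0],[-1,0.008,-0.0377,0,0],[-1,0.008,-0.0377,0.03,0],[-1,0,0,0.04,0],[-1,0,0,0.03,0]]'
python3 -m jog '[[-1,0,0,0,0],[-1,0,0,0,0]]'
python3 - <<'E'
from h import *
import pickle
c=env.read_camera("wrist");pickle.dump(c,open("v2.pkl","wb"));a=pickle.load(open("v1.pkl","rb"))
p,Rm=tool();print(p,Rm,env.get_state()["joint_pos"])
f=lambda t,r,y:R.from_euler('z',.2075).apply([r*np.cos(t),y,.035+r*np.sin(t)])+[.4565,.0235,0]
for i in(a,c):
    print("tab",proj(i,f(.43,.09,.09),True),"ptr",proj(i,f(.471,.099,.09),True))
E
```

```text
clock: 18.97
tcp_pos: [0.5548, 0.141, 0.227]
orientation: [0.043, 0.999, 0.01, -0.004]
wrist_force: [0.3, -0.0, 0.4]
finger_gap: 0.0852
grip_force: 0.0
clock: 19.38
tcp_pos: [0.4876, 0.2903, 0.2145]
orientation: [0.043, 0.999, 0.013, -0.005]
wrist_force: [-0.6, -0.6, 0.2]
finger_gap: 0.0856
grip_force: 0.0
clock: 19.47
tcp_pos: [0.4899, 0.2867, 0.215]
orientation: [0.044, 0.999, 0.012, -0.004]
wrist_force: [0.7, 0.2, -0.3]
finger_gap: 0.0855
grip_force: 0.0
clock: 19.93
tcp_pos: [0.513, 0.3841, 0.1088]
orientation: [0.043, 0.999, 0.009, -0.003]
wrist_force: [-0.5, -0.6, -1.0]
finger_gap: 0.0857
grip_force: 0.0
clock: 20.1
tcp_pos: [0.5113, 0.3818, 0.1097]
orientation: [0.045, 0.999, 0.009, -0.006]
wrist_force: [0.9, -0.8, -0.1]
finger_gap: 0.0855
grip_force: 0.0
[0.51271738 0.38287301 0.11218342] [[ 0.99982803  0.01734171 -0.0065715 ]
 [ 0.01670492 -0.99607081 -0.08697062]
 [-0.00805389  0.08684589 -0.9961892 ]] [ 0.54826216  0.5449676   0.07469005  1.15160698 -0.07085766 -2.60857598]
tab [394.9520621  149.20855055] ptr [398.1443767  144.54069234]
tab [519.91425372 197.15732793] ptr [526.24085224 193.37794181]
```

The turn ran into joint 6's lower limit, so a 5° lean is back; no contact. v1 does show the tab. Shift 6 cm towards the rest for the second view.

```bash

python3 -m jog '[[-1,0,0.02,-0.02,0],[-1,0,0.03,-0.01,0],[-1,0,0.02,0,0],[-1,0,0,0,0],[-1,0,0,0,0]]'
python3 - <<'E'
from h import *
import pickle
c=env.read_camera("wrist");pickle.dump(c,open("v2.pkl","wb"));a=pickle.load(open("v1.pkl","rb"))
p,Rm=tool();print(p,Rm,env.get_state()["joint_pos"])
f=lambda t,r,y:R.from_euler('z',.2075).apply([r*np.cos(t),y,.035+r*np.sin(t)])+[.4565,.0235,0]
for n,i in(("v1",a),("v2",c)):
    print("tab",proj(i,f(.43,.09,.09),True),"ptr",proj(i,f(.471,.099,.09),True))
m=np.zeros((600,800,3),np.uint8)
for k,i in enumerate((a,c)):
    u,v=proj(i,f(.43,.09,.09),True).round().astype(int); x0=min(max(u-33,0),512-66); y0=min(max(v-50,0),384-100); print("crop",x0,y0)
    m[:,400*k:400*k+396]=cv2.resize(i["img"][y0:y0+100,x0:x0+66,::-1],None,fx=6,fy=6,interpolation=cv2.INTER_CUBIC)
cv2.imwrite("pics/v.png",m)
E
```

```text
clock: 20.57
tcp_pos: [0.5156, 0.3164, 0.1513]
orientation: [0.042, 0.999, 0.008, -0.001]
wrist_force: [-0.5, 1.2, -0.1]
finger_gap: 0.0855
grip_force: 0.0
[0.51511168 0.31711576 0.1503793 ] [[ 0.99984731  0.01737354 -0.00187301]
 [ 0.01715462 -0.99631207 -0.08407131]
 [-0.00332672  0.08402635 -0.99645798]] [ 0.45513422  0.4463685   0.01186836  1.17505276 -0.0747593  -2.70230444]
tab [394.9520621  149.20855055] ptr [398.1443767  144.54069234]
tab [449.92270952 190.22179269] ptr [455.00786507 186.11855552]
crop 362 99
crop 417 140
```

View pics/v.png

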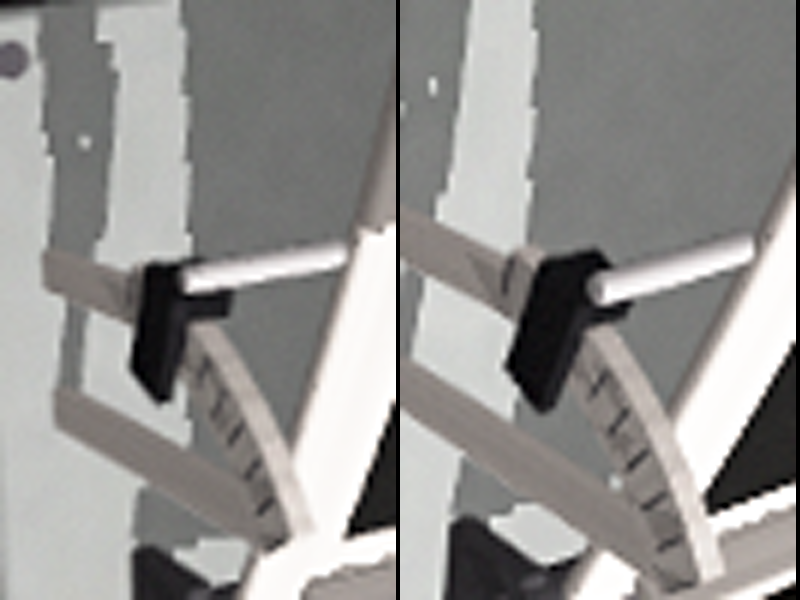

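Both crops (v1 left, v2 right) show the pin's end at (188,278) / (600,290), just over the tab's outer end, on its upper-angle side. The tab's left-face corners are at (148,265),(133,370),(160,403) / (545,258),(507,370),(542,412). Fit both angles.

```bash
python3 - <<'E'
from h import *
import pickle
from scipy.optimize import least_squares
a=pickle.load(open("v1.pkl","rb"));b=pickle.load(open("v2.pkl","rb"))
o1=dict(A=(148,265),C=(160,403),D=(133,370),P=(188,278),Q=(340,252));o2=dict(A=(145,258),C=(142,412),D=(107,370),P=(200,290),Q=(352,248))
px=lambda o,x,y:{k:np.array([x+u/6,y+v/6]) for k,(u,v) in o.items()}
V=[(a,px(o1,362,99)),(b,px(o2,417,140))]
def pts(p):
    tt,tp,yf,ri,yp=p[:5]; w=.006
    cyl=lambda r,t,y,d=0:np.array([r*np.cos(t)-d*np.sin(t),y,.035+r*np.sin(t)+d*np.cos(t)])
    M=dict(A=cyl(.092,tt,yf,-w),C=cyl(ri,tt,yf,w),D=cyl(ri,tt,yf,-w),P=cyl(.099,tp,yp),Q=cyl(.099,tp,.066))
    return {k:R.from_euler('z',.2075).apply(m)+[.4565,.0235,0] for k,m in M.items()}
def res(p):
    M=pts(p);e=[]
    for i,(c,o) in enumerate(V):
        for k in o:e+=list(proj(c,M[k]+p[5+3*i:8+3*i],True)-o[k])
    return np.r_[e,p[5:]/.002]
S=least_squares(res,np.r_[.43,.47,.1,.073,.09,np.zeros(6)]);print(np.round(S.x,4),"diff",S.x[1]-S.x[0]);print(np.round(res(S.x)[:20].reshape(2,5,2),1).tolist())
J=S.jac;cov=np.linalg.inv(J.T@J);print(np.sqrt(np.diag(cov))[:5])
E
```

```text
[ 3.937e-01  4.897e-01  9.730e-02  6.860e-02  9.860e-02  1.400e-03
 -1.100e-03  3.000e-04  1.100e-03 -8.000e-04  7.000e-04] diff 0.09597229651062478
[[[-0.2, -0.4], [0.2, 0.6], [-0.3, -0.3], [-0.1, 0.4], [-0.1, -0.0]], [[-0.4, 0.1], [0.5, 0.5], [0.1, -0.6], [0.3, 0.3], [-0.8, -0.1]]]
[0.02364117 0.01658376 0.0011756  0.00110289 0.00117365]
```

The fit gives tab ≈0.39–0.41 and the pin ≈0.066–0.096 above it. The pin can only sit in the middle of the 6 mm plate edge (+0.03 rad of offset). With the plate at 0.471 by kinematics and the tab's range starting at 0.40, the target is plate ≈0.408. First take out the lean at the opposite joint limit.

```bash

python3 -m jog '[[-1,-0.0065,0.036,-0.018,0],[-1,-0.0065,0.036,-0.018,0],[-1,-0.0065,0.036,-0.018,0],[-1,-0.0065,0.036,-0.018,7],[-1,-0.004,0.036,-0.018,7]]' >/dev/null
python3 -m jog '[[-1,0,0.036,-0.01,7],[-1,0,0,0,7],[-1,0,0,0,7],[-1,0,0,0,7],[-1,0,0,0,7]]'
python3 -m jog '[[-1,0,0,0,7.1],[-1,0,0,0,7.1],[-1,0,0,0,7.1],[-1,0,0,0,7.1],[-1,0,0,0,7.1]]' >/dev/null
python3 -m jog '[[-1,0,0,0,7.1],[-1,0,0,0,7.1],[-1,0,0,0,7.1],[-1,0,0,0,7.1],[-1,0,0,0,7.1]]' >/dev/null
python3 -m jog '[[-1,0,0,0,7.1],[-1,0,0,0,7.1],[-1,0,0,0,7.1],[-1,0,0,0,7.1],[-1,0,0,0,7.1]]' >/dev/null
python3 -m jog '[[-1,0,0,0,7.1],[-1,0,0,0,7.1],[-1,0,0,0,7.1],[-1,0,0,0,7.1],[-1,0,0,0,7.1]]' >/dev/null
python3 -m jog '[[-1,0,0,0,7.1],[-1,0,0,0,7.1],[-1,0,0,0,7.1],[-1,0,0,0,7.1],[-1,0,0,0,7.1]]' >/dev/null
python3 -m jog '[[-1,0,0,0,7.1],[-1,0,0,0,7.1],[-1,0,0,0,7.1],[-1,0,0,0,7.1],[-1,0,0,0,7.1]]' >/dev/null
python3 -m jog '[[-1,0,0,0,7.1],[-1,0,0,0,7.1],[-1,0,0,0,7.1],[-1,0,0,0,7.1],[-1,0,0,0,7.1]]'
python3 - <<'E'
from h import *
p,Rm=tool();print(p,Rm); print(env.get_state()["joint_pos"],np.arctan2(Rm[1,0],Rm[0,0]))
E
```

```text
clock: 21.45
tcp_pos: [0.4758, 0.1119, 0.2671]
orientation: [0.04, 0.912, -0.408, 0.016]
wrist_force: [0.5, 0.9, -0.4]
finger_gap: 0.0856
grip_force: 0.0
clock: 24.37
tcp_pos: [0.4757, 0.1124, 0.2668]
orientation: [0.035, 0.85, 0.524, -0.025]
wrist_force: [-0.5, 0.2, -0.2]
finger_gap: 0.0855
grip_force: 0.0
[0.47568966 0.11243028 0.26678488] [[ 0.44904897  0.89349542 -0.00457702]
 [ 0.89001294 -0.44773961 -0.08605934]
 [-0.07894294  0.03457125 -0.9962795 ]]
[ 0.11842193  0.158281   -0.09752962  1.32975205 -0.08501824  2.15574961] 1.103521666114934
```

```bash

python3 -m jog '[[-1,0,0,0,7.1],[-1,0,0,0,7.1],[-1,0,0,0,7.1],[-1,0,0,0,7.1],[-1,0,0,0,7.1]]' >/dev/null
python3 -m jog '[[-1,0,0,0,7.1],[-1,0,0,0,7.1],[-1,0,0,0,5],[-1,0.0036,-0.03,-0.002,0],[-1,0.0036,-0.03,-0.002,0]]'
python3 -m jog '[[-1,0.0036,-0.03,-0.002,0],[-1,0.0036,-0.03,-0.002,0],[-1,0,0,0,0]]'
python3 - <<'E'
from h import *
p,Rm=tool();print(p,Rm); print(env.get_state()["joint_pos"],np.arctan2(Rm[1,0],Rm[0,0]))
E
```

```text
clock: 25.2
tcp_pos: [0.4769, 0.1522, 0.2657]
orientation: [0.033, 0.995, 0.094, -0.006]
wrist_force: [-0.9, -0.7, -0.9]
finger_gap: 0.0856
grip_force: 0.0
clock: 25.45
tcp_pos: [0.479, 0.1834, 0.2652]
orientation: [0.021, 0.993, 0.116, -0.007]
wrist_force: [1.1, 0.8, 0.5]
finger_gap: 0.0855
grip_force: 0.0
[0.4789797  0.18338488 0.26523447] [[ 0.97288428  0.23111207 -0.00913168]
 [ 0.23051698 -0.97209681 -0.04347078]
 [-0.0189235   0.04018703 -0.99901296]]
[ 0.23194226  0.20539755 -0.04152589  1.34276898 -0.04021846  3.1408831 ] 0.23265136987094698
```

```bash

python3 -m jog '[[-1,0.007,-0.029,0,0],[-1,0.007,-0.029,0,0],[-1,0.007,-0.029,0,0],[-1,0,0,0,0]]'
python3 - <<'E'
from h import *
p,Rm=tool();print(p,Rm); print(env.get_state()["joint_pos"],np.arctan2(Rm[1,0],Rm[0,0]))
E
```

```text
clock: 25.78
tcp_pos: [0.4896, 0.2312, 0.2615]
orientation: [0.004, 0.989, 0.148, -0.009]
wrist_force: [-0.1, 0.1, -0.1]
finger_gap: 0.0852
grip_force: 0.0
[0.48964358 0.23122536 0.26152144] [[ 0.95618217  0.29225361 -0.0174207 ]
 [ 0.29210835 -0.9563284  -0.01042597]
 [-0.01970694  0.00488039 -0.99979389]]
[ 0.29555074  0.25986412  0.02029261  1.35092843 -0.00489987  3.14065364] 0.2964899278358753
```

```bash

python3 -m jog '[[-1,0,0,0,-7.1],[-1,0,0,0,-7.1],[-1,0,0,0,-7.1],[-1,0,0,0,-7.1],[-1,0,0,0,-7.1]]' >/dev/null
python3 -m jog '[[-1,0,0,0,-7.1],[-1,0,0,0,-7.1],[-1,0,0,0,-7.1],[-1,0,0,0,-7.1],[-1,0,0,0,-7.1]]' >/dev/null
python3 -m jog '[[-1,0,0,0,-7],[-1,0,0,0,-7],[-1,-0.0364,0.004,0,0],[-1,-0.0364,0.004,0,0],[-1,-0.0364,0.004,0,0]]'
python3 -m jog '[[-1,-0.0364,0.004,0,0],[-1,-0.0364,0.004,0,0],[-1,-0.0364,0.004,0,0],[-1,-0.0364,0.004,0,0],[-1,-0.0364,0.004,0,0]]'
python3 -m jog '[[-1,0,0,0,0],[-1,0,0,0,0]]'
python3 - <<'E'
from h import *
p,Rm=tool();print(p,Rm,np.arctan2(Rm[1,0],Rm[0,0])); print(Rm.T@(np.array([.580,-.048,.086])-p))
E
```

```text
clock: 27.03
tcp_pos: [0.5232, 0.1238, 0.2627]
orientation: [-0.003, 0.63, 0.777, -0.01]
wrist_force: [0.8, -0.7, -0.8]
finger_gap: 0.0853
grip_force: 0.0
clock: 27.45
tcp_pos: [0.5802, -0.0515, 0.2639]
orientation: [-0.003, 0.631, 0.776, -0.01]
wrist_force: [0.9, 0.2, -0.7]
finger_gap: 0.0854
grip_force: 0.0
clock: 27.62
tcp_pos: [0.5802, -0.0518, 0.2632]
orientation: [-0.003, 0.632, 0.775, -0.01]
wrist_force: [0.5, 0.3, -0.1]
finger_gap: 0.0853
grip_force: 0.0
[ 0.58021385 -0.05178487  0.2631971 ] [[-0.20115058  0.97939135 -0.01819422]
 [ 0.97952906  0.20096104 -0.01172554]
 [-0.00782756 -0.02018036 -0.99976571]] 1.7733349865249814
[0.00513743 0.00412707 0.17711509]
```

```bash

python3 -m jog '[[-1,0.002,0.001,0.04,0],[-1,0.002,0.001,0.04,0],[-1,0.001,0.001,0.04,0],[-1,0,0.001,0.035,0],[-1,0,0,0.015,0]]'
python3 -m jog '[[-1,0,0,0.007,0],[-1,0,0,0,0],[1,0,0,0,0],[1,0,0,0,0],[1,0,0,0,0]]' 30
python3 -m jog '[[1,0,0,0,0],[1,0,0,0,0],[1,0,0,0,0],[1,0,0,0,0],[1,0,0,0,0]]'
cat > tilt.py <<'E'
from h import *
p,Rm=tool();g=R.from_euler('z',-.2075).apply((p-8e-3*Rm[:,2])-[.4565,.0235,0]);print(p,g.round(4),"tilt",np.arctan2(g[2]-.035,g[0])-.025,"r",np.hypot(g[2]-.035,g[0]))
E
python3 tilt.py
```

```text
clock: 28.03
tcp_pos: [0.5762, -0.0438, 0.0888]
orientation: [-0.006, 0.63, 0.777, -0.012]
wrist_force: [-0.9, 0.3, 0.1]
finger_gap: 0.0856
grip_force: 0.0
clock: 28.45
tcp_pos: [0.5811, -0.0463, 0.0888]
orientation: [-0.001, 0.63, 0.776, -0.009]
wrist_force: [-0.6, -0.1, 0.4]
finger_gap: 0.0511
grip_force: 0.0
clock: 28.87
tcp_pos: [0.5794, -0.0466, 0.0872]
orientation: [-0.003, 0.631, 0.776, -0.01]
wrist_force: [-2.0, -1.3, 3.4]
finger_gap: 0.0108
grip_force: 29.3
[ 0.57938734 -0.04657128  0.08715771] [ 0.106  -0.0938  0.0952] tilt 0.4912932736383334 r 0.12185685185054795
```

```bash

python3 -m jog '[[1,0,0.0017,0.0034,0],[1,0,0.0017,0.0034,0],[1,0,0,0,0],[1,0,0,0,0],[1,0,0,0,0]]'
python3 tilt.py
```

```text
clock: 29.28
tcp_pos: [0.5831, -0.0458, 0.0794]
orientation: [-0.003, 0.631, 0.776, -0.01]
wrist_force: [1.0, -1.3, -0.8]
finger_gap: 0.0107
grip_force: 29.2
[ 0.58312117 -0.04580036  0.07942146] [ 0.1098 -0.0938  0.0874] tilt 0.4204747945048627 r 0.12165545721579599
```

```bash

for k in 1 2 3 4 5; do python3 -m jog '[[1,0,0,0,0]]' >/dev/null; python3 tilt.py; done
```

```text
[ 0.58312337 -0.04579941  0.07944539] [ 0.1098 -0.0938  0.0874] tilt 0.42064508221642816 r 0.12166763840725438
[ 0.58310649 -0.04580578  0.07945307] [ 0.1098 -0.0938  0.0875] tilt 0.42076549012357034 r 0.12165479859849342
[ 0.58310078 -0.04580733  0.07945781] [ 0.1098 -0.0938  0.0875] tilt 0.4208213729596414 r 0.12165155381174943
[ 0.58306319 -0.04578421  0.0794967 ] [ 0.1097 -0.0938  0.0875] tilt 0.4212227360122312 r 0.12163959442691624
[ 0.58303717 -0.04580474  0.07962771] [ 0.1097 -0.0938  0.0876] tilt 0.4222998939666328 r 0.12166929002029918
```

By displacement the plate is now near 0.392; nudge it back up by about 0.015 rad, then let go.

```bash

python3 -m jog '[[1,0,-0.0008,-0.0017,0],[1,0,0,0,0],[1,0,0,0,0],[1,0,0,0,0]]'; python3 tilt.py
python3 -m jog '[[0.5,0,0,0,0],[0,0,0,0,0],[-0.5,0,0,0,0],[-1,0,0,0,0],[-1,0,0,0,0]]'; python3 tilt.py
```

```text
clock: 30.03
tcp_pos: [0.5821, -0.046, 0.0817]
orientation: [-0.003, 0.631, 0.776, -0.01]
wrist_force: [1.5, -2.3, -4.0]
finger_gap: 0.0108
grip_force: 29.2
[ 0.58207127 -0.04598434  0.08169868] [ 0.1087 -0.0938  0.0897] tilt 0.4411295784023511 r 0.12170217394359369
clock: 30.45
tcp_pos: [0.5821, -0.0456, 0.0819]
orientation: [-0.003, 0.63, 0.776, -0.01]
wrist_force: [-0.3, 0.4, -0.2]
finger_gap: 0.0688
grip_force: 0.0
[ 0.58205937 -0.04558401  0.08189208] [ 0.1088 -0.0934  0.0899] tilt 0.44229396448827635 r 0.12185073459214348
```

The plate is set at about 0.41 and released. Next the timer. Its grip must be shallow so that the fingertips clear the sloping plate, so first probe an empty spot of table (about (0.50,-0.28)) for the real tip position at a 64 mm gap.

```bash

python3 -m jog '[[-1,0,0,-0.03,0],[-1,0,0,-0.04,0],[-1,0,0,-0.04,7],[-1,0,0,0,7],[-1,0,0,0,7]]' >/dev/null
python3 -m jog '[[-0.5,0,0,0,7],[-0.5,0,0,0,7],[-0.5,0,0,0,7],[-0.5,0,0,0,7],[-0.5,0,0,0,7]]' >/dev/null
python3 -m jog '[[-0.5,0,0,0,7],[-0.5,0,0,0,7],[-0.5,0,0,0,7],[-0.5,0,0,0,3],[-0.5,-0.027,0.0313,0,0]]'
python3 -m jog '[[-0.5,-0.027,0.0313,0,0],[-0.5,-0.027,0.0313,0,0],[-0.5,-0.027,0.0313,0,0],[-0.5,-0.027,0.0313,0,0],[-0.5,-0.027,0.0313,0,0]]'
python3 -m jog '[[-0.5,0,0,0.03,0],[-0.5,0,0,0.04,0],[-0.5,0,0,0.04,0],[-0.5,0,0,0.02,0],[-0.5,0,0,0,0]]'
python3 - <<'E'
from h import *
import pickle
p,Rm=tool();print(p,Rm,np.arctan2(Rm[1,0],Rm[0,0]))
c=pickle.load(open("c0.pkl","rb"))["top"]
for q in((296.75,190.75),(294.75,215.5),(291.5,167)):print(at(c,*q,.08))
E
```

```text
clock: 31.7
tcp_pos: [0.572, -0.0788, 0.1922]
orientation: [0.003, 0.981, 0.192, -0.009]
wrist_force: [-0.4, -1.7, 0.3]
finger_gap: 0.0639
grip_force: 0.0
clock: 32.12
tcp_pos: [0.5025, -0.2805, 0.1962]
orientation: [0.004, 0.982, 0.189, -0.009]
wrist_force: [1.5, 0.1, 0.7]
finger_gap: 0.0641
grip_force: 0.0
clock: 32.53
tcp_pos: [0.4974, -0.2782, 0.0607]
orientation: [0.001, 0.982, 0.189, -0.013]
wrist_force: [-0.9, -0.1, -1.1]
finger_gap: 0.0642
grip_force: 0.0
[ 0.49742988 -0.27823014  0.06070619] [[ 0.92833004  0.37090973 -0.02508612]
 [ 0.37087876 -0.9286616  -0.0060483 ]
 [-0.02553988 -0.00368909 -0.999667  ]] 0.38008539958877374
[ 0.50375822 -0.14176952  0.08      ]
[ 0.4105262  -0.13577957  0.08      ]
[ 0.59350991 -0.12046585  0.08      ]
```

```bash

python3 -m jog '[[-0.5,0,0,0.02,0],[-0.5,0,0,0.015,0],[-0.5,0,0,0,0],[-0.5,0,0,0,0]]' | egrep 'tcp|wrist'
for k in 1; do python3 -m jog '[[-0.5,0,0,0.003,0],[-0.5,0,0,0,0]]' | egrep 'tcp|wrist'; done
python3 -m jog '[[-0.5,0,0,0.003,0],[-0.5,0,0,0,0]]' | egrep 'tcp|wrist'
python3 -m jog '[[-0.5,0,0,0.003,0],[-0.5,0,0,0,0]]' | egrep 'tcp|wrist'
```

```text
tcp_pos: [0.5008, -0.281, 0.0318]
wrist_force: [0.7, -1.3, 0.7]
tcp_pos: [0.5015, -0.2816, 0.0293]
wrist_force: [-0.4, 0.2, 0.1]
tcp_pos: [0.5008, -0.2813, 0.0254]
wrist_force: [0.3, -0.2, -0.3]
tcp_pos: [0.5002, -0.281, 0.0217]
wrist_force: [-0.2, 0.0, 0.0]
```

```bash

python3 -m jog '[[-0.5,0,0,0.002,0],[-0.5,0,0,0,0]]' | egrep 'tcp|wrist'
python3 -m jog '[[-0.5,0,0,0.002,0],[-0.5,0,0,0,0]]' | egrep 'tcp|wrist'
```

```text
tcp_pos: [0.5001, -0.281, 0.0195]
wrist_force: [-0.2, -0.0, -0.5]
tcp_pos: [0.5001, -0.281, 0.0175]
wrist_force: [0.4, -0.5, -1.3]
```

```bash

python3 -m jog '[[-0.5,0,0,0.002,0],[-0.5,0,0,0,0]]' | egrep 'tcp|wrist'
python3 -m jog '[[-0.5,0,0,0.002,0],[-0.5,0,0,0,0]]' | egrep 'tcp|wrist'
python3 -m jog '[[-0.5,0,0,0.002,0],[-0.5,0,0,0,0]]' | egrep 'tcp|wrist'
```

```text
tcp_pos: [0.5001, -0.2811, 0.0156]
wrist_force: [-0.3, 0.1, 0.4]
tcp_pos: [0.5001, -0.2811, 0.0136]
wrist_force: [-0.3, -0.9, -0.1]
tcp_pos: [0.5, -0.2811, 0.0116]
wrist_force: [-0.8, 0.5, -0.4]
```

```bash

python3 -m jog '[[-0.5,0,0,0.0015,0],[-0.5,0,0,0,0]]' | egrep 'tcp|wrist'
python3 -m jog '[[-0.5,0,0,0.0015,0],[-0.5,0,0,0,0]]' | egrep 'tcp|wrist'
```

```text
tcp_pos: [0.5, -0.2812, 0.0101]
wrist_force: [-0.1, 0.2, 0.2]
tcp_pos: [0.5, -0.2812, 0.0087]
wrist_force: [-0.3, -0.2, 0.3]
```

```bash

python3 -m jog '[[-0.5,0,0,0.0015,0],[-0.5,0,0,0,0]]' | egrep 'tcp|wrist'
```

```text
tcp_pos: [0.5, -0.2812, 0.0072]
wrist_force: [-0.3, 0.7, -1.1]
```

```bash

python3 -m jog '[[-0.5,0,0,0.0015,0],[-0.5,0,0,0,0]]' | egrep 'tcp|wrist'
python3 -m jog '[[-0.5,0,0,0.001,0],[-0.5,0,0,0,0]]' | egrep 'tcp|wrist'
```

```text
tcp_pos: [0.5, -0.2812, 0.0056]
wrist_force: [-0.3, 0.4, -0.6]
tcp_pos: [0.5001, -0.2814, 0.0052]
wrist_force: [-1.4, 0.3, 2.9]
```

Table contact at TCP z = 0.0053, so the tips stand 5.3 mm ahead at this gap. Rise, go over the timer, and measure it with the wrist camera.

```bash

python3 -m jog '[[-0.75,0,0,-0.03,0],[-0.75,0,0,-0.04,0],[-0.75,0,0,-0.04,0],[-0.75,0,0,-0.03,0],[-0.75,-0.0345,0.0176,0,0]]' >/dev/null
python3 -m jog '[[-0.75,-0.0345,0.0176,0,0],[-0.75,-0.0345,0.0176,0,0],[-0.75,0,0,0,0],[-0.75,0,0,0,0],[-0.75,0,0,0,0]]'
python3 - <<'E'
from h import *
import pickle
c=env.read_camera("wrist");pickle.dump(c,open("w5.pkl","wb"))
p,Rm=tool();print(p,Rm)
cen=np.array([.4235,-.3683,.017]);u=proj(c,cen,True);print("pred",u)
g=c["img"].astype(int);mask=((g.min(2)>150)&((g.max(2)-g.min(2))<45)).astype(np.uint8)
x0,y0=(u-70).astype(int);sub=np.zeros_like(mask);sub[max(y0,0):y0+140,max(x0,0):x0+140]=mask[max(y0,0):y0+140,max(x0,0):x0+140]
sub=cv2.morphologyEx(sub,cv2.MORPH_CLOSE,np.ones((9,9),np.uint8))
n,l,st,ce=cv2.connectedComponentsWithStats(sub);print(st.tolist(),ce.round(1).tolist())
k=l[int(u[1]),int(u[0])];k=k or 1+np.argmax(st[1:,4])
cn=max(cv2.findContours((l==k).astype(np.uint8),cv2.RETR_EXTERNAL,cv2.CHAIN_APPROX_NONE)[0],key=len)[:,0]
P=np.array([at(c,a,b,.017,True)[:2] for a,b in cn])*1000
r=cv2.minAreaRect(P.astype(np.float32));print(r, cv2.boxPoints(r).round(1).tolist())
E
```

```text
clock: 35.87
tcp_pos: [0.4259, -0.367, 0.1471]
orientation: [0.004, 0.982, 0.189, -0.01]
wrist_force: [0.0, -0.1, -0.7]
finger_gap: 0.0746
grip_force: 0.0
[ 0.42627328 -0.36644518  0.14702763] [[ 0.92813584  0.37183629 -0.01736793]
 [ 0.37168372 -0.92828902 -0.01143281]
 [-0.02037359  0.00415582 -0.9997838 ]]
pred [256.3084319 178.558676 ]
[[0, 0, 512, 384, 190688], [221, 136, 66, 76, 4629], [242, 221, 84, 27, 1051], [186, 233, 28, 15, 240]] [[255.5, 191.6], [253.5, 173.4], [284.5, 235.8], [195.3, 241.5]]
((425.763427734375, -364.8063049316406), (71.1008529663086, 59.26773452758789), 23.365468978881836) [[381.3999938964844, -351.70001220703125], [404.8999938964844, -406.1000061035156], [470.20001220703125, -377.8999938964844], [446.6000061035156, -323.5]]
```

The timer measures 71x59 mm at (0.4257,-0.365), yaw 0.40, which agrees with the size given and the first measurement. Descend and grip shallow.

```bash

python3 -m jog '[[-0.75,0.0024,-0.0017,0.04,-1],[-0.75,0,0,0.04,0],[-0.75,0,0,0.03,0],[-0.75,0,0,0.015,0],[-0.75,0,0,0,0]]' >/dev/null
python3 -m jog '[[-0.75,0,0,0.0075,0],[-0.75,0,0,0,0],[-0.75,0,0,0,0]]'
```

```text
clock: 36.58
tcp_pos: [0.4264, -0.3665, 0.0158]
orientation: [0.005, 0.98, 0.198, -0.009]
wrist_force: [0.1, -0.1, 0.3]
finger_gap: 0.0745
grip_force: 0.0
```

```bash

python3 -m jog '[[-0.75,0,0,0.004,0],[-0.75,0,0,0,0],[0,0,0,0,0],[0,0,0,0,0],[0,0,0,0,0]]' 25
python3 -m jog '[[0,0,0,0,0],[0,0,0,0,0],[0,0,0,0,0]]'
```

```text
clock: 37.0
tcp_pos: [0.4256, -0.3667, 0.0115]
orientation: [0.005, 0.98, 0.198, -0.009]
wrist_force: [0.1, 0.2, 4.5]
finger_gap: 0.0607
grip_force: 28.0
clock: 37.25
tcp_pos: [0.4256, -0.3667, 0.0115]
orientation: [0.005, 0.98, 0.198, -0.009]
wrist_force: [-0.5, 0.5, 4.9]
finger_gap: 0.0613
grip_force: 28.2
```

Timer gripped (gap 61 mm). Pivoting it in the grip against the plate could load the hinge close to its 0.6 N m, so I will set the display edge just on the plate and open the jaws, then regrip it flat and draw it down to the ledge.

```bash

python3 -m jog '[[0,0,0,-0.02,0],[0,0,0,-0.04,0],[0,0,0,-0.04,0],[0,0,0,-0.04,5.5],[0,0,0,-0.02,5.4]]' >/dev/null
python3 -m jog '[[0,0.0162,-0.0376,0,0],[0,0.0162,-0.0376,0,0],[0,0.0162,-0.0376,0,0],[0,0.0162,-0.0376,0,0],[0,0.0162,-0.0376,0,0]]'
python3 -m jog '[[0,0.0162,-0.0376,0,0],[0,0.0162,-0.0376,0,0],[0,0.0162,-0.0376,0,0],[0,0.0162,-0.0376,0,0],[0,0.0162,-0.0376,0,0]]' >/dev/null
python3 -m jog '[[0,0,0,0,0],[0,0,0,0,0],[0,0,0,0,0]]'
python3 - <<'E'
from h import *
p,Rm=tool();print(p,Rm,np.arctan2(Rm[1,0],Rm[0,0])); print(Rm.T@(np.array([.5068,.0341,.0925])-p),env.get_state()["joint_pos"])
E
```

```text
clock: 38.08
tcp_pos: [0.4681, -0.162, 0.1672]
orientation: [0.005, 0.995, 0.103, -0.009]
wrist_force: [0.9, -0.4, -1.1]
finger_gap: 0.0608
grip_force: 28.0
clock: 38.75
tcp_pos: [0.5085, 0.0371, 0.164]
orientation: [0.005, 0.994, 0.104, -0.01]
wrist_force: [0.1, -0.5, -1.4]
finger_gap: 0.0608
grip_force: 28.0
[0.50852326 0.0371109  0.16397545] [[ 0.97807534  0.2074457  -0.01830048]
 [ 0.20723973 -0.9782099  -0.01253379]
 [-0.02050179  0.0084664  -0.99975397]] 0.20879711852738572
[-0.00084409  0.00198267  0.07152714] [-0.07672563  0.24132357 -0.24720131  1.09955991 -0.0139001   2.85610325]
```

```bash

python3 -m jog '[[0,-0.0008,0.002,0.03,0],[0,0,0,0.025,0],[0,0,0,0.008,0],[0,0,0,0.004,0],[0,0,0,0,0]]' >/dev/null
python3 -m jog '[[0,0,0,0,0],[0,0,0,0,0]]'| egrep 'tcp|wrist'
python3 -m jog '[[0,0,0,0.0015,0],[0,0,0,0,0]]'| egrep 'tcp|wrist'
```

```text
tcp_pos: [0.5085, 0.0335, 0.0988]
wrist_force: [0.6, -0.1, -0.5]
tcp_pos: [0.508, 0.0339, 0.0967]
wrist_force: [0.7, 0.2, -1.7]
```

```bash

python3 -m jog '[[0,0,0,0.002,0],[0,0,0,0,0]]'| egrep 'tcp|wrist'
python3 -m jog '[[0,0,0,0.0015,0],[0,0,0,0,0]]'| egrep 'tcp|wrist'
```

```text
tcp_pos: [0.5074, 0.0341, 0.094]
wrist_force: [0.0, -0.4, -0.7]
tcp_pos: [0.5074, 0.034, 0.0926]
wrist_force: [-0.2, -0.6, 2.0]
```

```bash

python3 -m jog '[[0,0,0,0.001,0],[0,0,0,0,0]]'| egrep 'tcp|wrist'
```

```text
tcp_pos: [0.5077, 0.0341, 0.0918]
wrist_force: [-0.2, 0.8, 3.1]
```

Contact came just where predicted for tilt 0.41. Open a little so the timer settles flat.

```bash

python3 -m jog '[[-0.48,0,0,-0.001,0],[-0.55,0,0,0,0],[-0.55,0,0,0,0],[-0.55,0,0,0,0],[-0.55,0,0,0,0]]'
python3 - <<'E'
from h import *
import pickle
c=env.read_camera("wrist");pickle.dump(c,open("w6.pkl","wb"));t=.412
f=lambda x,y,z:R.from_euler('z',.2075).apply([x*np.cos(t)-z*np.sin(t),y,.035+x*np.sin(t)+z*np.cos(t)])+[.4565,.0235,0]
def toplate(u,v,zp):
    o,d=ray(c,u,v,True);Rp=(R.from_euler('z',.2075)*R.from_euler('y',-t)).as_matrix();h=np.array([.4565,.0235,.035])
    a=Rp.T@(o-h);b=Rp.T@d;return (a+b*(zp-a[2])/b[2])[:2]
u=proj(c,f(.062,0,.023),True);print("pred",u)
g=c["img"].astype(int)
# red button & dark display on the timer top
red=(g[...,0]>130)&(g[...,1]<90);dark=(g.max(2)<120)
for n,m in(("red",red),):
    N,l,st,ce=cv2.connectedComponentsWithStats(m.astype(np.uint8))
    for i in range(1,N):
        if st[i,4]>4: print(n,st[i].tolist(),ce[i].round(1),(toplate(*ce[i],.023)*1e3).round(1))
x,y=u.astype(int)
for s in range(x-48,x+49,8): pass
print("rows",y-70,"cols",x-60);print("\n".join(" ".join("%3d"%g[r,q].mean() for q in range(max(x-60,0),min(x+61,512),6)) for r in range(max(y-70,0),min(y+71,384),7)))
E
```

```text
clock: 40.42
tcp_pos: [0.5072, 0.0339, 0.0923]
orientation: [0.005, 0.995, 0.104, -0.009]
wrist_force: [0.3, -0.9, 0.1]
finger_gap: 0.0661
grip_force: 0.0
pred [255.65429301 243.90164931]
red [447, 205, 6, 2, 7] [449.7 205.4] [  89.  -108.6]
red [454, 207, 8, 7, 13] [457.4 209.6] [  85.2 -116.7]
red [464, 214, 4, 3, 5] [465.4 214.8] [  80.2 -126.3]
red [418, 217, 67, 54, 901] [450.4 241.4] [  54.5 -128.5]
red [453, 236, 49, 50, 299] [470.4 257.9] [  29.7 -164.2]
red [451, 257, 3, 4, 7] [452.  258.7] [  32.5 -143. ]
red [279, 260, 21, 13, 207] [288.6 266. ] [ 39.3 -19.9]
rows 173 cols 195
 15  16  16  16  16  18  17  31  31  31  32  30  29  32  28  32  31  31  32  29  28
 18  17  15  19  28  31  31  32  32  30  28  33  30  29  36  31  30  34  31  32  32
 14  16  12  79 115 115 115 117 115 113 114 115 115 115 119 116 119 118  46  16  20
 19 135 145 150 152 150 150 149 149 149 147 149 148 151 149 152 152 149 146 141   8
 15 136 149 153 153 155 154 152 153 147 151 154 153 152 152 155 153 154 148 145 110
 15 154 214 218 217 213 217 212 213 212 213 212 214 213 214 214 216 216 216 192 128
 
[... 558 characters left out ...]
 241 242 244 242 242 250 248
138 143 139 246 155 155 115 245 242  98 162 161 233 241  86 101  98  77 236 136 144
137 134 136 246 175 136 132 243 242 182 144 142 243 241 246  97  90 246 211 134 134
136 139 136 132 245 244 242 242 242 243 243 242 239 241 241 241 243 244 140 138 141
  9   8   7  39  67  85  97 106 113 117 117 114 112 109 100  85  71  53  22   0   0
 15  21  22  20  20  19  23  19  19  20  16  18  20  12  10  11  10  15  11  12  10
 19  17  19  19  20  20  19  22  20  17  21  19  20   7   9   5  12  25  26  22  13
 20  21  19  20  20  20  18  17  19  20  19  18  18   9  29  26  21  51 120  15  21
 20  20  18  18  21  19  17  19  18  18  20  17  17  26  25 155  13  10   9   5 173
```

```bash
cat > flat.py <<'E'
from h import *
import pickle
def run(c,t=.412):
    Rp=(R.from_euler('z',.2075)*R.from_euler('y',-t)).as_matrix();h=np.array([.4565,.0235,.035])
    def tp(u,v,zp):
        o,d=ray(c,u,v,True);a=Rp.T@(o-h);b=Rp.T@d;return ((a+b*(zp-a[2])/b[2])[:2]*1e3).round(1)
    g=c["img"].astype(int).mean(2)
    for u in(215,230,255,280,295):
        col=g[170:235,u]; i=np.argmax(col>228); j=np.argmax(col>180); print("col",u,"top edge row",170+i,tp(u,170+i,.023),"bottom edge row",170+j,tp(u,170+j,.006),"plate end",170+np.argmax(col>90),tp(u,170+np.argmax(col>90),.006))
    for v in(225,235,245,255):
        r=g[v,185:325];k=np.where(r>228)[0];print("row",v,tp(185+k[0],v,.023),tp(185+k[-1],v,.023))
    print("row profile below", [int(g[v,255]) for v in range(262,290)], tp(255,284,.023))
if __name__=="__main__": run(pickle.load(open("w6.pkl","rb")))
E
python3 flat.py
```

```text
col 215 top edge row 209 [89.4 19.5] bottom edge row 206 [74.1 22.5] plate end 187 [88.3 21.2]
col 230 top edge row 210 [88.7 12.3] bottom edge row 207 [73.4 14.2] plate end 187 [88.3 13.3]
col 255 top edge row 210 [88.7  0.3] bottom edge row 207 [73.4  0.3] plate end 187 [88.3  0.3]
col 280 top edge row 210 [ 88.7 -11.6] bottom edge row 207 [ 73.3 -13.6] plate end 187 [ 88.2 -12.8]
col 295 top edge row 210 [ 88.6 -18.9] bottom edge row 206 [ 74. -22.] plate end 187 [ 88.2 -20.7]
row 225 [77.6 26.3] [ 77.3 -29.3]
row 235 [69.4 27.9] [ 69.1 -28.9]
row 245 [60.6 28.5] [ 60.3 -29. ]
row 255 [51.  28.6] [ 50.6 -29.1]
row profile below [88, 152, 162, 162, 157, 152, 148, 151, 149, 144, 140, 223, 243, 244, 241, 243, 243, 243, 236, 222, 237, 247, 255, 117, 8, 17, 18, 18] [17.6  0.4]
```

The wrist image shows the timer lying flat: display-edge bottom and top both at plate x≈88.5, centred at y≈-0.3 mm, yaw within 1°. That leaves at most 2.5 mm to the ledge. A gentle regrip and nudge down-slope will seat it.

```bash

python3 -m jog '[[-0.55,0,0,0.008,0],[-0.55,0,0,0.0065,0],[-0.55,0,0,0,0],[-0.55,0,0,0,0]]' 20
python3 -m jog '[[-0.2,0,0,0,0],[-0.2,0,0,0,0],[-0.2,0,0,0,0],[-0.2,0,0,0,0]]' 20
python3 -m jog '[[-0.2,-0.0014,0,0.0006,0],[-0.2,-0.0014,0,0.0006,0],[-0.2,0,0,0,0]]'
```

```text
clock: 40.8
tcp_pos: [0.5062, 0.0338, 0.077]
orientation: [0.005, 0.995, 0.104, -0.01]
wrist_force: [-0.6, -0.5, 0.1]
finger_gap: 0.0661
grip_force: 0.0
clock: 41.13
tcp_pos: [0.5071, 0.0338, 0.0781]
orientation: [0.005, 0.995, 0.104, -0.009]
wrist_force: [-1.2, -0.4, -0.6]
finger_gap: 0.0611
grip_force: 26.3
clock: 41.38
tcp_pos: [0.5038, 0.0332, 0.0767]
orientation: [0.005, 0.995, 0.104, -0.01]
wrist_force: [0.2, 0.1, -0.2]
finger_gap: 0.0612
grip_force: 26.3
```

```bash

python3 -m jog '[[-0.2,-0.001,0,0.0004,0],[-0.2,0,0,0,0],[-0.2,0,0,0,0]]' | egrep 'tcp|wrist'
python3 -m jog '[[-0.2,-0.001,0,0.0004,0],[-0.2,0,0,0,0],[-0.2,0,0,0,0]]' | egrep 'tcp|wrist'
```

```text
tcp_pos: [0.5033, 0.033, 0.0765]
wrist_force: [0.6, -0.2, -1.0]
tcp_pos: [0.5029, 0.0328, 0.0763]
wrist_force: [0.4, 1.1, 0.0]
```

```bash

python3 -m jog '[[-0.2,-0.001,0,0.0004,0],[-0.2,0,0,0,0],[-0.2,0,0,0,0]]' | egrep 'tcp|wrist'
python3 -m jog '[[-0.2,-0.001,0,0.0004,0],[-0.2,0,0,0,0],[-0.2,0,0,0,0]]' | egrep 'tcp|wrist'
python3 -c "
import pickle
from h import *
import flat
c=env.read_camera('wrist');pickle.dump(c,open('w7.pkl','wb'));flat.run(c)"
```

```text
tcp_pos: [0.5027, 0.0327, 0.0763]
wrist_force: [4.6, 1.5, 1.7]
tcp_pos: [0.5027, 0.0327, 0.0764]
wrist_force: [6.4, 3.0, 2.6]
col 215 top edge row 170 [112.4  14.9] bottom edge row 234 [54.6 21.9] plate end 196 [83.2 19.2]
col 230 top edge row 227 [80.3 11.1] bottom edge row 226 [61.4 13.2] plate end 196 [83.2 11.9]
col 255 top edge row 221 [84.3  0.1] bottom edge row 218 [67.7  0. ] plate end 196 [83.2  0. ]
col 280 top edge row 221 [ 84.2 -10.8] bottom edge row 218 [ 67.6 -12.8] plate end 196 [ 83.1 -11.9]
col 295 top edge row 221 [ 84.1 -17.4] bottom edge row 218 [ 67.5 -20.6] plate end 196 [ 83.1 -19.2]
row 225 [81.7  9.7] [ 81.2 -28.1]
row 235 [74.5 23.1] [ 74.  -29.7]
row 245 [66.7 26.6] [ 66.3 -29.4]
row 255 [58.4 27.7] [ 57.9 -29.7]
row profile below [244, 243, 243, 242, 242, 243, 243, 243, 243, 244, 250, 177, 74, 85, 103, 160, 159, 158, 154, 148, 148, 150, 147, 145, 150, 227, 244, 242] [29.7  0.1]
```

Now firm against the ledge (6 N along the slope) and still flat (display edge at the same x, top and bottom). Release and retreat.

```bash

python3 -m jog '[[-0.4,0,0,0,0],[-0.5,0,0,0,0],[-0.6,0,0,0,0],[-0.7,0,0,0,0],[-0.7,0,0,-0.01,0]]' 
python3 -m jog '[[-0.7,0,0,-0.02,0],[-0.7,0,0,-0.03,0],[-0.7,0,0,-0.04,0],[-0.7,0,0,-0.04,0],[-0.7,0,0,0,0]]'
python3 -m jog '[[-0.7,0,0,0,0],[-0.7,0,0,0,0],[-0.7,0,0,0,0]]'
python3 - <<'E'
import pickle
from h import *
C={n:env.read_camera(n) for n in("wrist","scene")};pickle.dump(C,open('w8.pkl','wb'));c=C["wrist"]
h=np.array([.4565,.0235,.035]);g=c["img"].astype(int)
red=((g[...,0]>130)&(g[...,1]<90)).astype(np.uint8);N,l,st,ce=cv2.connectedComponentsWithStats(red)
print([(st[i,4],ce[i].round(1).tolist()) for i in range(1,N) if st[i,4]>20])
mask=((g.min(2)>215)).astype(np.uint8);N,l,st,ce=cv2.connectedComponentsWithStats(mask)
for t in(.38,.412,.44):
    Rp=(R.from_euler('z',.2075)*R.from_euler('y',-t)).as_matrix()
    f=lambda x,y,z:proj(c,Rp@np.array([x,y,z])+h,True).round(1).tolist()
    print(t,"timer top centre",f(.05,0,.023),"corners",[f(.05+a,b,.023) for a in(.036,-.036) for b in(.031,-.031)],"plate corners",f(.152,.065,.006),f(.152,-.065,.006),"ptr",f(.099,.0985,.003))
u=np.array(f(.05,0,.023)).astype(int);k=l[u[1],u[0]];print([ (st[i].tolist()) for i in range(1,N) if st[i,4]>300])
for r in range(u[1]-60,u[1]+60,6): print(r,[int(v) for v in g[r,u[0]-100:u[0]+101:8].mean(1)])
E
```

```text
clock: 42.85
tcp_pos: [0.498, 0.0325, 0.0835]
orientation: [0.005, 0.995, 0.104, -0.012]
wrist_force: [0.9, 1.1, -0.3]
finger_gap: 0.0727
grip_force: 0.0
clock: 43.27
tcp_pos: [0.5061, 0.0338, 0.2236]
orientation: [0.006, 0.995, 0.104, -0.004]
wrist_force: [2.2, -0.2, 0.8]
finger_gap: 0.0729
grip_force: 0.0
clock: 43.52
tcp_pos: [0.5017, 0.0341, 0.2142]
orientation: [0.005, 0.995, 0.104, -0.01]
wrist_force: [0.0, -0.5, -0.7]
finger_gap: 0.0728
grip_force: 0.0
[(np.int32(824), [395.6, 183.7]), (np.int32(91), [277.1, 193.8])]
0.38 timer top centre [256.5, 181.5] corners [[221.3, 149.8], [291.7, 149.7], [226.3, 208.6], [286.4, 208.5]] plate corners [178.5, 73.7] [334.5, 73.8] ptr [152.2, 128.2]
0.412 timer top centre [256.5, 183.1] corners [[221.1, 152.2], [292.0, 152.1], [226.4, 209.4], [286.4, 209.3]] plate corners [177.2, 75.9] [335.9, 76.0] ptr [151.3, 130.0]
0.44 timer top centre [256.5, 184.6] corners [[220.9, 154.4], [292.2, 154.4], [226.4, 210.1], [286.3, 210.0]] plate corners [176.1, 78.0] [337.1, 78.1] ptr [150.5, 131.6]
[[502, 31, 10, 53, 392], [0, 102, 76, 80, 2263], [288, 1
[... 1791 characters left out ...]
 [14, 13, 198, 192, 86, 123, 135, 255, 255, 255, 255, 255, 255, 254, 254, 254, 254, 253, 253, 116, 36, 17, 19, 23, 19, 17]
214 [11, 13, 194, 110, 195, 190, 188, 187, 187, 181, 181, 179, 181, 179, 180, 180, 176, 178, 180, 181, 159, 21, 19, 20, 19, 20]
220 [14, 13, 41, 88, 117, 134, 146, 155, 162, 170, 173, 172, 173, 173, 177, 178, 173, 169, 166, 161, 154, 17, 21, 22, 18, 10]
226 [14, 13, 19, 23, 19, 23, 24, 22, 23, 22, 21, 21, 17, 18, 19, 11, 12, 8, 11, 16, 19, 18, 23, 21, 19, 10]
232 [10, 10, 91, 11, 21, 24, 23, 19, 19, 19, 22, 17, 21, 22, 15, 12, 22, 27, 5, 14, 21, 25, 18, 89, 19, 55]
238 [10, 18, 91, 15, 22, 21, 21, 21, 19, 20, 19, 20, 21, 19, 7, 28, 60, 140, 24, 8, 20, 20, 14, 92, 91, 79]
```

The timer's top face fits the model for tilt 0.41 (rows 152–206, columns 224–288), with the ledge right below. Now a last check of pin against tab from the left.

```bash

python3 -m jog '[[-0.7,0,0,0,-7],[-0.7,0,0,0,-7],[-0.7,0,0,0,-6],[-0.7,0.0242,-0.0317,0,0],[-0.7,0.0242,-0.0317,0,0]]' >/dev/null
python3 -m jog '[[-0.7,0.0242,-0.0317,0,0],[-0.7,0.0242,-0.0317,0,0],[-0.7,0.0242,-0.0317,0,0],[-0.7,0.0242,-0.0317,0,0],[-0.7,0,0,0.03,0]]' >/dev/null
python3 -m jog '[[-0.7,0,0,0.03,0],[-0.7,0,0,0,0],[-0.7,0,0,0,0],[-0.7,0,0,0,0]]'
python3 - <<'E'
import pickle
from h import *
c=env.read_camera("wrist");pickle.dump(c,open('v3.pkl','wb'))
p,Rm=tool();print(p,Rm,env.get_state()["joint_pos"])
f=lambda t,r,y,d=0:proj(c,R.from_euler('z',.2075).apply([r*np.cos(t)-d*np.sin(t),y,.035+r*np.sin(t)+d*np.cos(t)])+[.4565,.0235,0],True).round(1)
print("A",f(.4,.092,.0973,-.006),"E",f(.4,.092,.0973,.006),"C",f(.4,.0686,.0973,.006),"D",f(.4,.0686,.0973,-.006),"pin .44",f(.442,.099,.0986),f(.442,.099,.066))
u,v=f(.4,.085,.0973).astype(int);g=c["img"].astype(int).mean(2).astype(int)
x0,x1=max(u-26,0),min(u+34,512)
print("cols",x0,x1)
for r in range(max(v-26,0),min(v+26,384)): print(r," ".join("%3d"%k for k in g[r,x0:x1]))
E
```

```text
clock: 44.78
tcp_pos: [0.5245, 0.2712, 0.1525]
orientation: [0.004, 0.962, 0.275, -0.01]
wrist_force: [0.3, 1.1, 0.4]
finger_gap: 0.0729
grip_force: 0.0
[0.5252784  0.27126902 0.15342497] [[ 0.84923244  0.52778034 -0.01588009]
 [ 0.52765456 -0.8493796  -0.01161728]
 [-0.0196196   0.00148657 -0.99980641]] [ 0.34372484  0.39841204 -0.05156922  1.13968266 -0.00558624  2.92939893]
A [378.3 265.3] E [379.9 275.9] C [365.5 288.3] D [364.4 278. ] pin .44 [383.  269.9] [409.3 276.9]
cols 348 408
248 102 102 102 102 103 103 108  75  29  28  30  31  33  33  30  33 143 131 131 125 120 120 122 180 208 205 201 201 201 202 200 199 200 200 202 199 200 199 199 200 202 206 180 120 120 121 122 121 122 123 122 121 120 123 120 118 119 118 120 117
249 103 103 102 102 102 104 104 100  50  24  25  27  25  25  21  17  37 110 134 130 121 114 176 206 203 203 203 202 201 200 201 202 202 201 202 200 199 199 200 201 205 193 120 121 121 125 123 121 119 121 122 123 120 123 122 119 120 119 118 119
250 101 102 104 100 103 103 103 105  96  33  17  23  20  22  23  21  16  74 133 132 128 143 208 203 200 200 201 202 201
[... 11380 characters left out ...]
  24  26  22  20  23  24  25  23  22  20  20  26  23  20  22  23  24  23  21  22  21  23  22  22  19  24  24  27  31  31  30  31  32  33  31  32  32  29  30  32  30  31  32  30  33  35  30  30  34  29  31  31  32
298  21  23  21  22  21  23  22  24  25  23  21  22  24  23  25  22  25  22  23  21  23  20  23  25  21  23  24  24  26  21  19  22  25  24  30  30  32  31  32  31  33  31  29  34  33  34  34  30  32  31  30  32  31  29  32  32  31  31  31  30
299  22  22  25  24  23  23  22  22  20  23  23  27  22  22  20  21  20  24  22  22  24  23  20  19  24  23  22  25  24  23  22  25  26  24  29  34  32  30  31  31  31  33  31  32  33  30  31  32  29  31  33  31  32  33  33  31  31  32  30  31
```

In the v3 patch the pin's end at (387,269) sits about 3.5 rows past the tab's corner row (264.7). That is what equal joint angles give with the pin in the middle of the plate's edge, and the plate has stayed put. Hand in.

```bash
python3 -c "
from workcell import env
print(env.hand_in())"
```

```text
the job is handed in; nothing more can be done
None
```

The job is handed in at about 45 s: the jar stands upright in the tray's empty half, and the timer lies flat and centred against the ledge. The plate is released and holding at about 0.41 rad, matching the tab to my estimate of 0.40–0.41; that match is the least certain part, because it assumes the pin sits mid-thickness in the plate's edge, and if it doesn't the setting is about 0.03 rad off.

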